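Set up the whistle stall's sign on its folding leg

ROBOT

A 6-joint arm with a two-finger parallel gripper is mounted at the origin on the work surface. World frame = base frame: x ahead of the robot, y to its left, z up, the work surface at z = 0. Lengths are in m, angles in rad, forces in N, time in s.
With the tool pointing down it reaches from about 0.375 to 0.975 m from the base axis. Payload 3.8 kg.
Tool frame: the origin (TCP) lies midway between the tips of the shut fingers; the grasp point (between the pads) lies 19 mm behind it; z points along the fingers, y is the direction in which the jaws open and shut (so a half turn about z gives the same grasp; the last joint's range is limited). The gripper opens to 85 mm and grips with 20 to 120 N. Pads are 22 mm wide; open, the fingers measure 114 mm over their backs; the gripper's body (76 mm by 85 mm) begins 54 mm behind the grasp point. The pads swing forward as they close: fully open they stand 13 mm farther back than shut.
Start: joints at [-0.037, 0.264, 1.604, -0, 1.274, -0.037], TCP at [0.675, -0, 0.231] pointing down, gripper open.
Joint ranges: [-2.63, 2.63], [-0.94, 2.18], [0.31, 2.57], [-1.31, 4.45], [0, 2.66], [-2.55, 2.55]. Speed limits (rad/s): [2.57, 2.57, 3.14, 3.14, 3.14, 3.14].

INTERFACE

Orientations are given as a rotation vector (axis times angle).
In Python, from workcell import bot gives the robot as it stands.
- The arm moves only by the tool drive_tool, never from a script. Its argument "steps" is a list of rows, each a list of 2 entries, a list of its own where there are three numbers: the shift along the tool's x, y, z in mm, then the turn about the tool's z in degrees. In form: [[[dx, dy, dz], twist], ...]. A call has 1 to 8 rows; each row shifts and turns the commanded pose from where the row before left it, along the tool's axes as they then stand; what a row does not reach is not made up. A row lasts 1/12 s, in which the tool goes at most 41.7 mm and 7.16 degrees, less where a joint would pass 70% of its speed; a pose out of reach is approached as far as the arm can. A call is refused whole if a number of a shift passes 41.7 or a number of a turn 7.16, either way. A call with a gripper value outside its range is refused whole. "jaw" is the opening, from 0 (shut) to 1 (fully open), set as the call begins (left out, the last holds). The fingers move at their own pace and stop on an object; "force" is the grip in N (left out, the last holds). Time passes only in rows, so rows that do not move let the fingers close. It gives the time, the measured TCP pose, the force and the opening at its end, in the units of the state.
- bot.read_state(): the state, without advancing time (a new reading comes with each control period).
- bot.read_camera(name): name is "scene" or "side" or "wrist"; returns the picture (480x640x3 uint8, red, green, blue); there is no depth.
- bot.camera_info(name): a dict with "fx", "fy", "cx", "cy" (pixels), "D" ([k1, k2, p1, p2, k3] as OpenCV has them; the pictures are not rectified), "position" and "attitude" of the camera in the world. Camera axes: x right, y down, z forward; pixel columns grow to the right and rows downward; lengths in m; the calibration is good to about 2 mm. A picture is of the moment at which its call begins: read the wrist's pose just before it. camera_info takes no time and is no camera call; for the wrist camera it gives the pose at the moment of the call.
- bot.finish_job(): hands the job in, once; it reports no verdict.
The state is a dict: "time": time; "q": joint angles; "joint_vel": joint speeds; "joint_torque": joint torques, N m; "tool_pos": TCP position; "tcp_rot": TCP orientation; "wrist_force": force on the tool from outside, world axes, zero at the start; "torque": the same for the moment, N m; "width": opening from 0.0 (shut) to 1.0 (fully open).
Only numpy, scipy, OpenCV 4.12 (cv2) and the standard library are available. Lean on these libraries where they do the work, as an engineer would, in place of code of your own. Each camera call takes 0.05 s, during which the arm holds its last target.

TASK

The stall's framed sign lies face down: swing its hinged rear leg fully out, then stand the sign up on its bottom edge and leg with the picture facing the robot's side of the table, wholly on the cork runner (bottom edge and leg's foot both on it). Then set the round stoneware mould half on the table snugly against the middle of the sign's bottom edge, on the picture side, so that the sign cannot slip forward. Leave the other stall goods where they are.

Things in the scene. Friction and masses are not known exactly. Their poses are not given: they have to be found in the camera images.
- sign: Pine-framed tile picture 140 high, 150 wide, 14 mm thick, 0.4 kg, loose, lying face down, bottom edge farther from the robot. Origin: middle of picture face. +x: from top edge (-70 mm) to bottom edge (+70); y: across (sides at +-75); +z: out of the back (z = 14), up while it lies. On its open leg it leans back 0.39 rad (z axis 1.96 rad from vertical) on the back corner of its bottom edge.
- handle (a point): Middle of the sign's handle bar: round pine bar 12 mm thick, 92 mm long along the sign's y, at x = -105, z = 40 mm in the sign's frame (beyond the top edge, raised to the back; 40 mm above the table while the sign lies). Two slanted 10 mm arms at y = +-46 mm carry it from the frame's top rail, 82 mm clear between them.
- leg (a joint): Angle of the rear leg, rad: 0 folded flat on the sign's back, 0.9 fully out at its hard stop. Starts part-way, 0.35 to 0.55. Stiff hinge (0.11 N m friction): it stays where it is left. Hinge line along the sign's y at x = -5, z = 20 mm in the sign's frame; the free end points to the bottom edge and rises from the back as it opens.
- foot_mid (a point): Middle of the leg's foot bar: round wooden bar 12 mm thick, 112 mm long along the sign's y, 70 mm from the hinge line. Flat rails 9 mm wide at y = +-45 mm join it to the hinge: an open U, 81 mm clear between. With the sign standing the foot is about 68 mm behind the back of the bottom edge. Own x: from hinge to foot.
- foot_left (a point): Point on the foot bar's axis 50 mm from its middle, towards the sign's own +y.
- foot_right (a point): Point on the foot bar's axis 50 mm from its middle, towards the sign's own -y.
- base_mid (a point): Middle of the sign's bottom edge, on the picture-side corner of the edge (sign frame 70, 0, 0 mm). About 5 mm above the table when the sign stands on its leg.
- base_left (a point): Picture-side end of the bottom edge at the sign's own +y side (70, 75, 0 mm).
- base_right (a point): Picture-side end of the bottom edge at the sign's own -y side (70, -75, 0 mm).
- runner_mid (a point): Centre of the cork runner, a flat strip let flush into the table top (no step), 150 mm deep along its own x (away from the robot) and 600 mm long along its own y; fixed. The sign has to stand within its depth.
- mould_mid (a point): Centre (half-way up) of the round stoneware mould half: an upright grey speckled disc, 62 mm in diameter and 45 mm high, about 0.3 kg, loose, with a dark bird-shaped hollow in its top face.
- duck_mid (a point): Bystander: glazed clay duck whistle, about 100 mm long and 77 mm high, loose. The point is 30 mm above its underside. It and the mould half may change places.
- cup_mid (a point): Bystander: ceramic cup, 76 mm wide, 90 mm high, holding bristle brushes that reach 170 mm high; loose. Point at half the cup's height.
- top_mid (a point): Bystander: cherrywood spinning top, 72 mm wide and 76 mm high, loose, standing on its blunt foot. Point 30 mm above its underside.
There are look-alikes about, which are no part of the job. Of the things like the sign, leave any that is black, orange or pink; of the rest the larger one is meant.

How it is judged:
By the outcome, as a careful person would: the job done as asked, in the order asked, and still so for the second after the job is handed in, with the robot touching nothing.
It also fails if it takes over 72 s, if anything falls off the work surface, if the arm or the gripper's body presses on something with over 40 N, if the wrist force passes 120 N, or if a joint passes its speed limit or range.

## Working session

There is one attempt and no reset: what is moved stays moved. The work goes in short steps, Python scripts to look and compute and a tool call to move; the robot and the scene stay as the last step left them, time stands still between calls to the robot, and variables do not carry over. Pictures are saved under pics/ and viewed, and the job is handed in when it is done.

Besides the shell and the picture viewer there is one more tool, called after "Emit:" by a JSON object that holds its "method" and its "body". drive_tool: Moves the arm, as the interface text tells. Its arguments: {"type":"object","properties":{"steps":{"type":"array","items":{"type":"array"}},"jaw":{"type":"number"},"force":{"type":"number"}},"required":["steps"]}

```bash
ls; mkdir -p pics; python3 - <<'E'
from workcell import bot
import cv2
for n in ["scene","side","wrist"]:
    i=bot.camera_info(n);print(n,i)
    cv2.imwrite(f"pics/{n}0.png",bot.read_camera(n)[:,:,::-1])
print(bot.read_state())
E
```

```text
pics
scene {'fx': 599.9156872371484, 'fy': 599.9156872371484, 'cx': 316.3680707788594, 'cy': 234.89134522681462, 'D': array([-0.17388564,  0.        ,  0.        ,  0.        ,  0.        ]), 'position': array([1.67884617, 0.62304134, 1.24272647]), 'attitude': array([-1.34364215, -2.15339503,  0.97972712])}
side {'fx': 550.4294137184112, 'fy': 550.4294137184112, 'cx': 312.14561495514477, 'cy': 235.96867316972927, 'D': array([-0.12715483,  0.        ,  0.        ,  0.        ,  0.        ]), 'position': array([-0.20637247, -0.67653526,  1.02407966]), 'attitude': array([-2.1969571 ,  0.86785059, -0.40201829])}
wrist {'fx': 344.66256680838956, 'fy': 344.66256680838956, 'cx': 325.1778140204385, 'cy': 238.25475375878256, 'D': array([-0.02583768,  0.        ,  0.        ,  0.        ,  0.        ]), 'position': array([0.67447848, 0.06934532, 0.37167909]), 'attitude': array([ 2.86872325e+00,  8.14551994e-04, -2.08268901e-03])}
{'time': 0.15, 'q': array([-3.69125434e-02,  2.64612154e-01,  1.60507768e+00, -1.01054805e-05,
        1.27369678e+00, -3.68907143e-02]), 'joint_vel': array([ 0.00019005, -0.00130377, -0.00533403,  0.00078518, -0.00062548,
       -0.00098039]), 'joint_torque': array([-4.44535381e-04, -5.15905774e+01, -3.67958951e+01, -2.06692371e-04,
        8.09489022e-03,  2.50629785e-05]), 'tool_pos': array([6.74425906e-01, 7.52279530e-06, 2.30217041e-01]), 'tcp_rot': array([-2.22053718e+00, -2.22049530e+00,  1.92802821e-03]), 'wrist_force': array([-0.15600892,  0.15634451, -0.16252303]), 'torque': array([ 0.02173951,  0.03343769, -0.0364436 ]), 'width': 1.0044950532862849}
```

View pics/scene0.png

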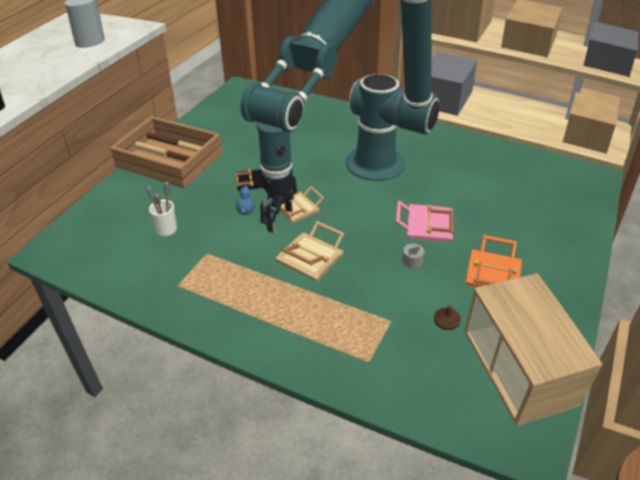

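View pics/side0.png

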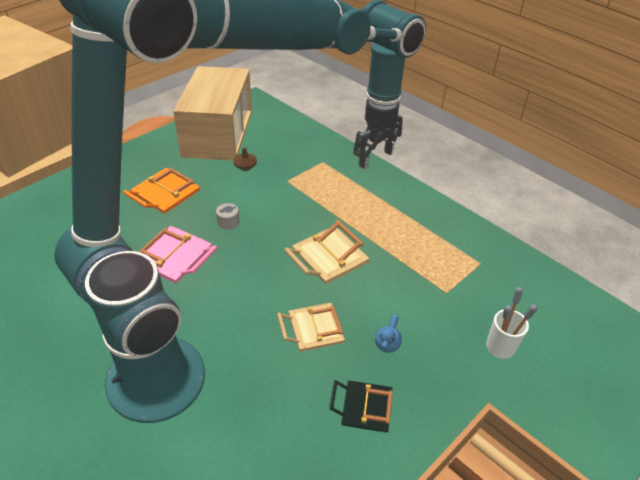

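View pics/wrist0.png

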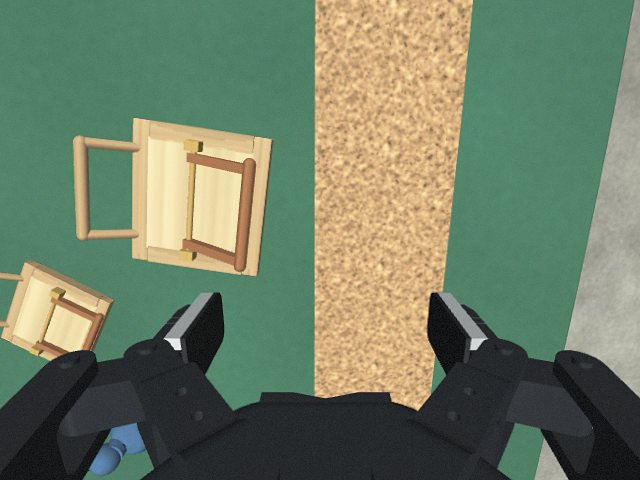

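```bash
cat > h.py <<'E'
import numpy as np, cv2
from scipy.spatial.transform import Rotation as R
from scipy.optimize import least_squares
from workcell import bot
def K(i): return np.array([[i['fx'],0,i['cx']],[0,i['fy'],i['cy']],[0,0,1]])
def ray(i,px):
    u=cv2.undistortPoints(np.array(px,float).reshape(-1,1,2),K(i),np.array(i['D'])).reshape(-1,2)
    d=np.c_[u,np.ones(len(u))]@R.from_rotvec(i['attitude']).as_matrix().T
    return d/np.linalg.norm(d,axis=1,keepdims=True)
def atz(i,px,z):
    d=ray(i,px); p=np.array(i['position']); return p+d*((z-p[2])/d[:,2])[:,None]
def proj(i,P):
    M=R.from_rotvec(i['attitude']).as_matrix().T
    return cv2.projectPoints(np.array(P,float).reshape(-1,1,3),M,-M@np.array(i['position']),K(i),np.array(i['D']))[0].reshape(-1,2)
def tri(obs):
    A=np.zeros((3,3));b=np.zeros(3)
    for i,px in obs:
        d=ray(i,[px])[0];P=np.eye(3)-np.outer(d,d);A+=P;b+=P@np.array(i['position'])
    x=np.linalg.solve(A,b); 
    return x,[np.round(proj(i,[x])[0]-px,1) for i,px in obs]
def shot(n,name,crop=None,s=1):
    st=bot.read_state(); i=bot.camera_info(n); im=bot.read_camera(n)[:,:,::-1]
    cv2.imwrite(f'pics/{name}_full.png',im)
    if crop:
        a,b,c,d=crop; im=im[b:d,a:c]
    cv2.imwrite(f'pics/{name}.png',cv2.resize(im,None,fx=s,fy=s,interpolation=cv2.INTER_CUBIC))
    import pickle; pickle.dump((i,st),open(f'pics/{name}.pkl','wb'))
    return i,st
def sh(): 
    s=bot.read_state(); print(s['time'],s['tool_pos'].round(4),s['tcp_rot'].round(3),s['wrist_force'].round(1),round(s['width'],3))
E
python3 - <<'E'
from h import *
import pickle
for n in ["scene","side","wrist"]:
    i=bot.camera_info(n); pickle.dump((i,bot.read_state()),open(f'pics/{n}0.pkl','wb'))
for n,c,s,nm in [("wrist",(60,100,290,290),3.4,"w0c"),("side",(270,210,390,360),6,"s0c"),("scene",(260,180,360,290),7,"c0c"),("side",(120,150,270,300),5,"s0d"),("scene",(390,190,540,340),5,"c0d")]:
    im=cv2.imread(f'pics/{n}0.png')[c[1]:c[3],c[0]:c[2]]
    im=cv2.resize(im,None,fx=s,fy=s,interpolation=cv2.INTER_CUBIC);s2=min(1,800/im.shape[1],600/im.shape[0]);print(nm,s*s2)
    cv2.imwrite(f'pics/{nm}.png',cv2.resize(im,None,fx=s2,fy=s2))
w=bot.camera_info("wrist")
print(atz(w,[(134,118),(272,138),(257,276),(133,261),(315,50),(315,350),(472,20)],0).round(3))
E
```

```text
w0c 3.157894736842105
s0c 4.0
c0c 5.454545454545455
s0d 4.0
c0d 4.0
[[ 0.477  0.094  0.   ]
 [ 0.619  0.073  0.   ]
 [ 0.595 -0.08   0.   ]
 [ 0.453 -0.062  0.   ]
 [ 0.664  0.157  0.   ]
 [ 0.662 -0.178  0.   ]
 [ 0.816  0.184  0.   ]]
```

View pics/w0c.png

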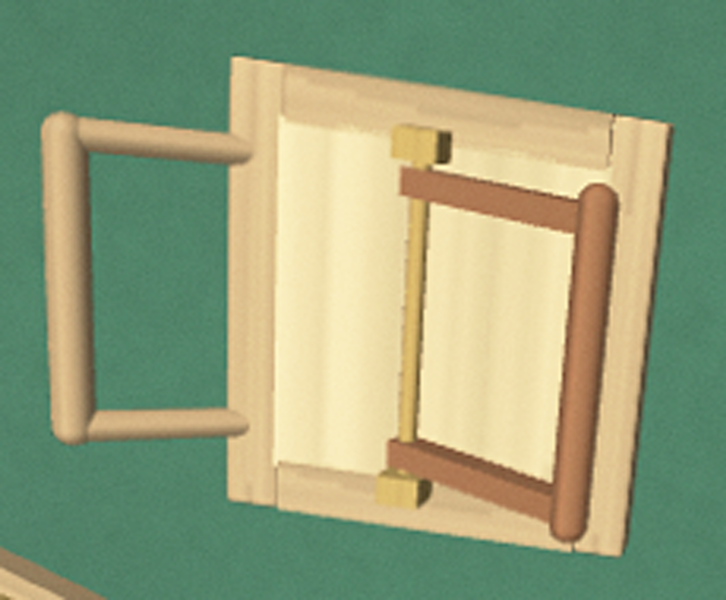

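View pics/s0c.png

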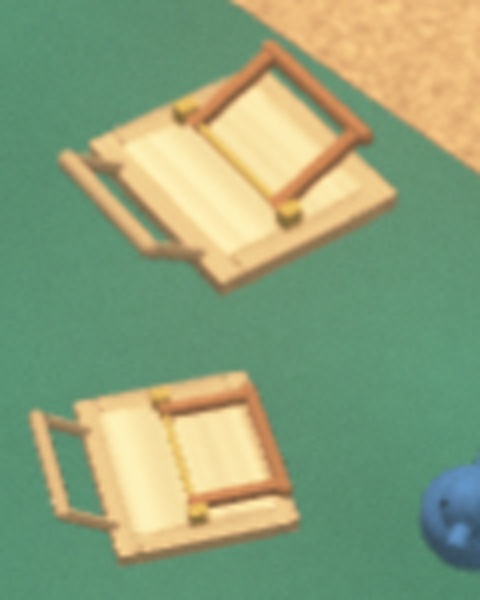

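View pics/s0d.png

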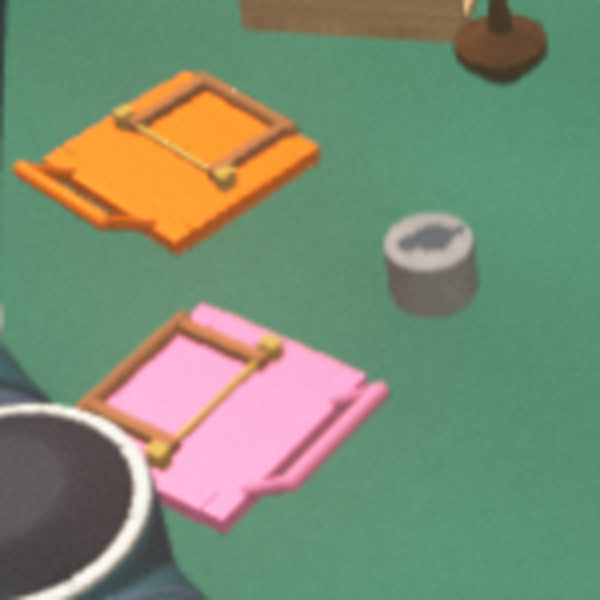

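View pics/c0d.png

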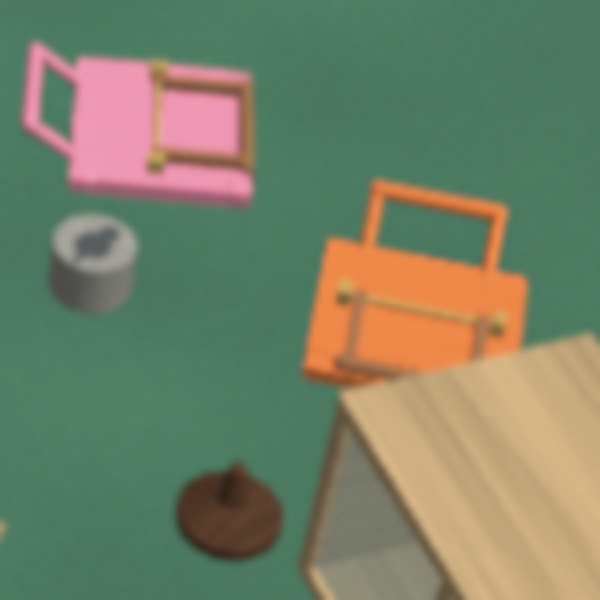

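```bash
python3 - <<'E'
from h import *
import pickle
w,_=pickle.load(open('pics/wrist0.pkl','rb'));s,_=pickle.load(open('pics/side0.pkl','rb'))
W=lambda u,v:(60+u/3.158,100+v/3.158); S=lambda u,v:(270+u/4,210+v/4)
obs={'h+':(W(62,122),S(63,153)),'h-':(W(70,435),S(150,247)),'f+':(W(600,186),S(267,46)),'f-':(W(567,540),S(368,137)),
'c1':(W(233,57),S(92,145)),'c2':(W(230,500),S(222,283)),'c3':(W(672,125),None),'c4':(W(622,555),S(394,192))}
for k,(a,b) in obs.items():
    if b: x,r=tri([(w,a),(s,b)]); print(k,x.round(4),r)
def pts(p):
    x,y,yaw,l=p
    L=lambda a: np.array(a)
    fx,fz=-.005+.07*np.cos(l),.020+.07*np.sin(l)
    m={'h+':(-.105,.046,.04),'h-':(-.105,-.046,.04),'f+':(fx,.056,fz),'f-':(fx,-.056,fz),'c1':(-.07,.075,.014),'c2':(-.07,-.075,.014),'c3':(.07,.075,.014),'c4':(.07,-.075,.014)}
    c,sn=np.cos(yaw),np.sin(yaw)
    return {k:np.array([x+c*a-sn*b,y+sn*a+c*b,z]) for k,(a,b,z) in m.items()}
def f(p):
    m=pts(p);r=[]
    for k,(a,b) in obs.items():
        r+=list(proj(w,[m[k]])[0]-a)
        if b:r+=list(proj(s,[m[k]])[0]-b)
    return np.array(r)
q=least_squares(f,[.53,0,-.1,.45],loss='soft_l1');print(q.x.round(4),q.cost);print(f(q.x).round(1))
for k,v in pts(q.x).items():print(k,v.round(4))
# mould
sc,_=pickle.load(open('pics/scene0.pkl','rb'))
m=lambda x:x
x,r=tri([(s,(120+430/4,150+241/4)),(sc,(390+95/4,190+243/4))]);print('mould top',x.round(4),r)
E
```

```text
h+ [0.4456 0.0737 0.0435] [array([-0.3, -0.3]), array([0.1, 0.1])]
h- [ 0.4305 -0.0222  0.0435] [array([0., 0.]), array([-0., -0.])]
f+ [0.6066 0.0535 0.0515] [array([1. , 1.2]), array([-0.5, -0.1])]
f- [ 0.5902 -0.0534  0.0544] [array([0.4, 0.4]), array([-0.2,  0. ])]
c1 [0.4844 0.0918 0.013 ] [array([1.1, 1.3]), array([-0.5, -0.2])]
c2 [ 0.4615 -0.0543  0.0139] [array([0.2, 0.2]), array([-0.1, -0. ])]
c4 [ 0.5983 -0.074   0.0145] [array([0., 0.]), array([-0.,  0.])]
[ 0.5408  0.0089 -0.1548  0.4684] 13.198969139241953
[ 1.3  3.2  0.5  2.   1.6 -2.7 -0.7  0.7  0.4 -0.9 -1.1 -0.4 -0.1  1.1
 -0.1  1.4 -0.9 -0.8 -1.4 -0.7 -1.1  0.3 -0.5  0.3 -0.1 -0.5  0.3  1.5
  0.6  0.5]
h+ [0.4442 0.0706 0.04  ]
h- [ 0.43   -0.0203  0.04  ]
f+ [0.6062 0.0554 0.0516]
f- [ 0.589  -0.0553  0.0516]
c1 [0.4832 0.0938 0.014 ]
c2 [ 0.4601 -0.0544  0.014 ]
c3 [0.6216 0.0722 0.014 ]
c4 [ 0.5984 -0.076   0.014 ]
mould top [0.4248 0.2914 0.0451] [array([-0.4, -0.2]), array([-0.4,  0.2])]
```

Emit:
{"method": "drive_tool", "body": {"steps": [[[0,-19,27.5],0],[[0,-19,27.5],0],[[0,-19,27.5],0],[[0,-20,27.5],0],[[0,0,0],4.5],[[0,0,0],4.4],[[0,0,0],0]], "jaw": 0.5}}

```text
time: 0.73
tool_pos: [0.5965, 0.0, 0.1198]
tcp_rot: [-2.388, -2.039, 0.003]
wrist_force: [-0.2, 0.2, 0.1]
width: 0.499
```

```bash
python3 - <<'E'
from h import *
shot('wrist','w1');sh()
i=bot.camera_info('wrist')
print(proj(i,[[.5976,0,.0516],[.6062,.0554,.0516],[.589,-.0553,.0516]]).round(0))
E
```

```text
0.7833 [0.5976 0.     0.1208] [-2.385e+00 -2.044e+00  1.000e-03] [ 0.9 -0.4 -0.4] 0.496
[[326. 254.]
 [326. 165.]
 [325. 331.]]
```

View pics/w1.png

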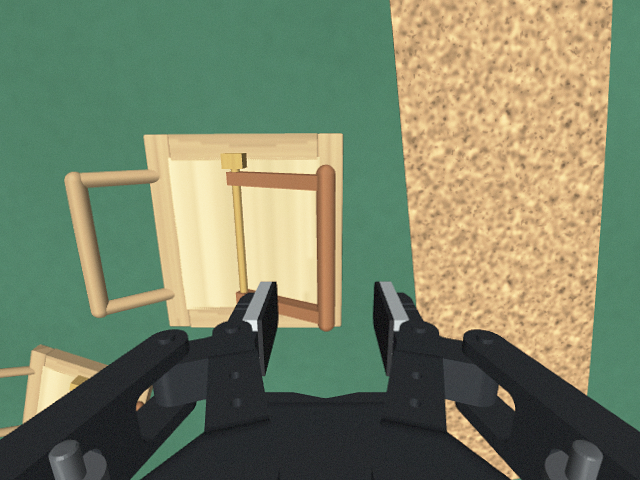

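The foot bar (u=326, v 168–328) sits midway between the fingers, as predicted. I descend and grip.

Emit:
{"method": "drive_tool", "body": {"steps": [[[0,0,28],0],[[0,0,28],0],[[0,0,28],0],[[0,0,0],0],[[0,0,0],0]]}}

```text
time: 1.2
tool_pos: [0.5967, 0.0001, 0.0361]
tcp_rot: [-2.384, -2.042, 0.004]
wrist_force: [1.1, -0.1, 1.2]
width: 0.501
```

Emit:
{"method": "drive_tool", "body": {"steps": [[[0,0,0],0],[[0,0,0],0],[[0,0,0],0],[[0,0,0],0],[[0,0,0],0],[[0,0,0],0]], "jaw": 0, "force": 20}}

```text
time: 1.7
tool_pos: [0.5998, -0.0001, 0.0389]
tcp_rot: [2.385, 2.041, 0.005]
wrist_force: [-0.1, 0.8, 2.8]
width: 0.135
```

```bash
python3 - <<'E'
from h import *
shot('side','s2',(270,190,400,300),6);sh()
E
```

```text
1.75 [ 5.998e-01 -1.000e-04  3.880e-02] [2.385 2.041 0.004] [1.4 0.9 3. ] 0.131
```

View pics/s2.png

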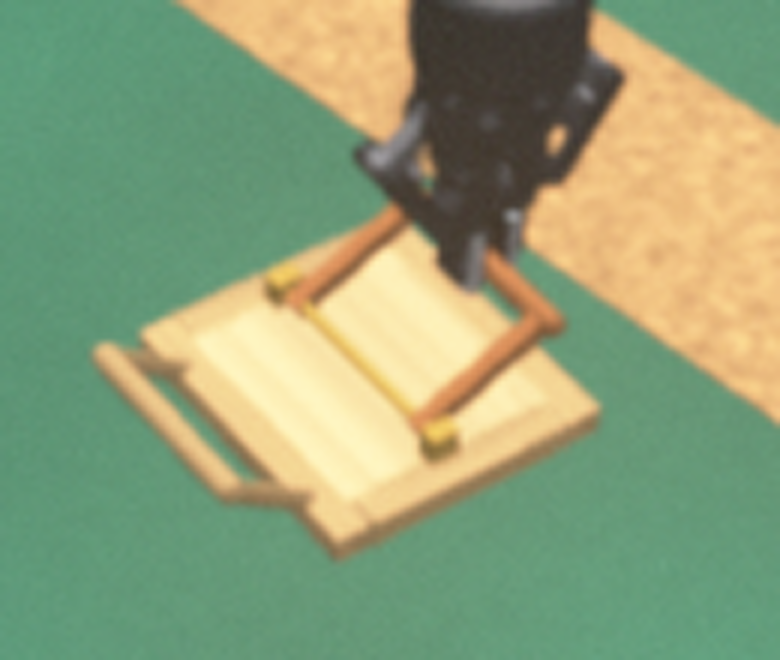

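Emit:
{"method": "drive_tool", "body": {"steps": [[[0,-1.9,-3.4],0],[[0,-2,-3.4],0],[[0,-2.3,-3.1],0],[[0,-2.3,-3.1],0],[[0,-2.6,-2.9],0],[[0,-2.6,-2.8],0],[[0,-2.6,-2.3],0],[[0,-2.7,-2.3],0]]}}

```text
time: 2.42
tool_pos: [0.5789, 0.003, 0.0608]
tcp_rot: [-2.387, -2.042, 0.0]
wrist_force: [0.5, 0.2, -3.4]
width: 0.131
```

```bash
python3 - <<'E'
from h import *
shot('side','s3',(270,190,400,300),6);sh()
E
```

```text
2.4667 [0.5784 0.0031 0.0611] [-2.387 -2.042  0.   ] [ 0.2  1.  -3.3] 0.13
```

View pics/s3.png

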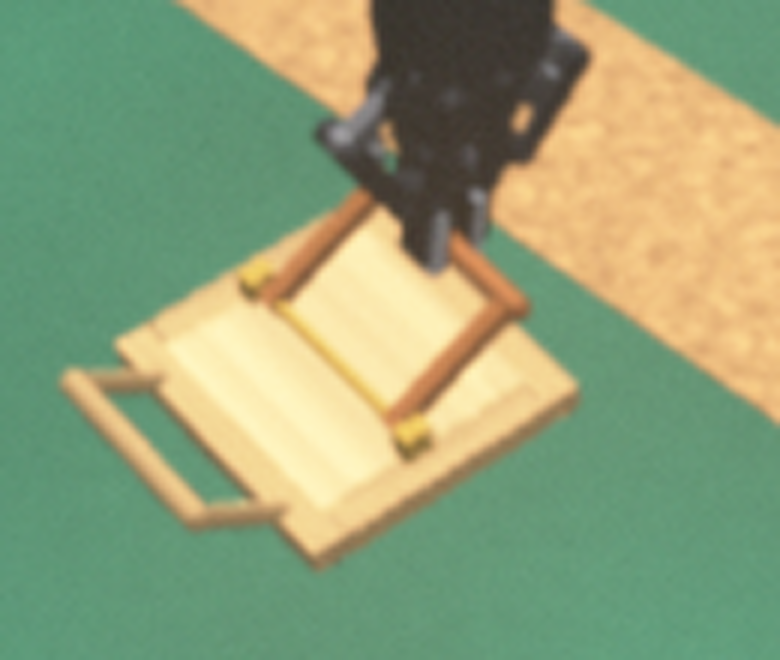

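The sign's far end lifted instead of the hinge turning, since the bar resists rotating in the pads. I'll use that: lift further on a light grip, clamp hard so the leg's angle is held, then lower the sign flat so the hinge opens.

Emit:
{"method": "drive_tool", "body": {"steps": [[[0,-3,-5],0],[[0,-4,-5],0],[[0,-4,-5],0],[[0,-4,-4.5],0],[[0,-5,-4.5],0],[[0,-5,-4],0],[[0,-4,-3],0],[[0,0,0],0]]}}

```text
time: 3.13
tool_pos: [0.5496, 0.0076, 0.0921]
tcp_rot: [-2.387, -2.042, 0.0]
wrist_force: [0.2, 0.1, -3.8]
width: 0.129
```

```bash
python3 - <<'E'
from h import *
shot('side','s4',(270,190,400,300),6);sh()
E
```

```text
3.1833 [0.5499 0.0075 0.0918] [-2.387 -2.042  0.   ] [ 0.8  0.  -3.3] 0.129
```

View pics/s4.png

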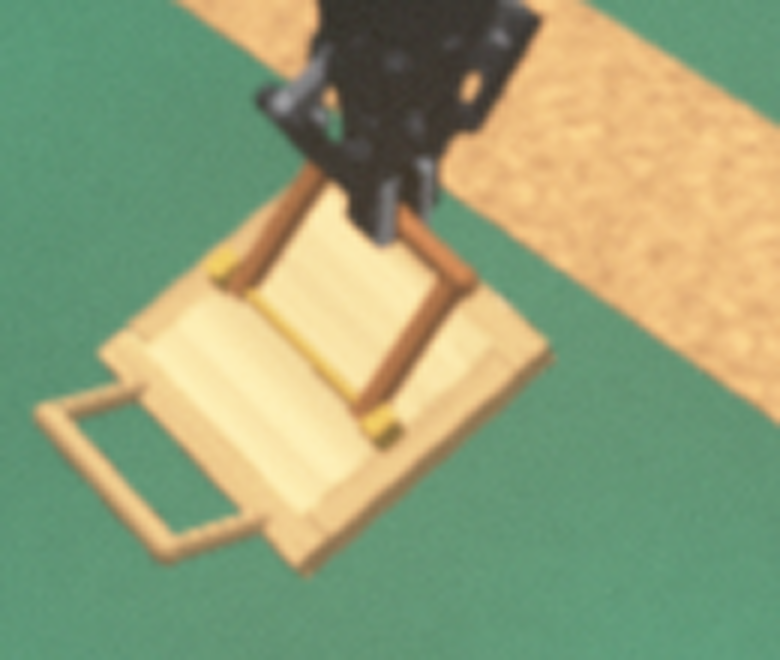

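Emit:
{"method": "drive_tool", "body": {"steps": [[[0,0,0],0],[[0,0,0],0],[[0,2,4],0],[[0,2.5,4],0],[[0,2.5,4],0],[[0,2.5,4],0],[[0,2.5,4],0],[[0,0,0],0]], "force": 110}}

```text
time: 3.85
tool_pos: [0.5621, 0.0055, 0.0701]
tcp_rot: [-2.386, -2.041, 0.002]
wrist_force: [0.6, 0.9, -3.6]
width: 0.091
```

```bash
python3 - <<'E'
from h import *
shot('side','s5',(270,190,400,300),6);sh()
E
```

```text
3.9 [0.5614 0.0056 0.0702] [-2.386 -2.041  0.004] [-0.6 -0.2 -3.8] 0.091
```

View pics/s5.png

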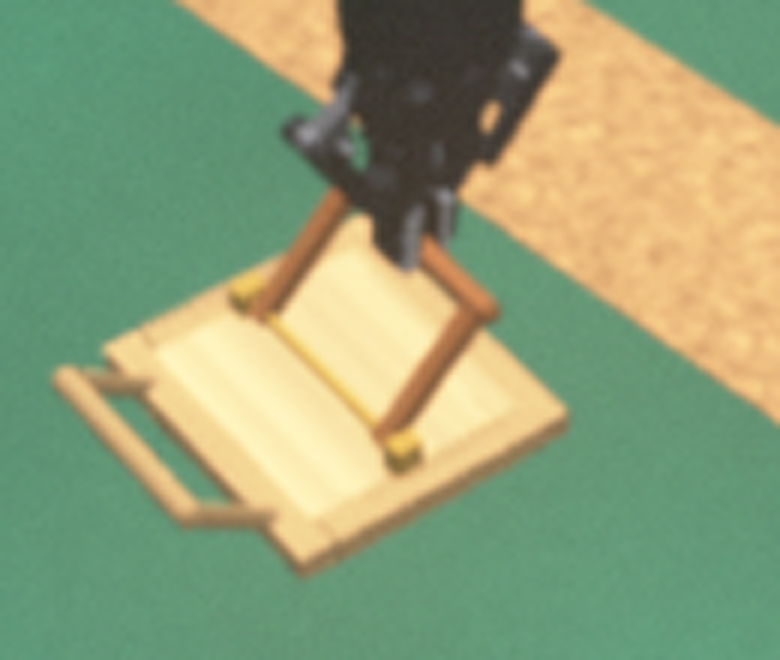

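Emit:
{"method": "drive_tool", "body": {"steps": [[[0,2,3],0],[[0,1.5,3],0],[[0,1,1.5],0],[[0,0,0],0],[[0,0,0],0]]}}

```text
time: 4.32
tool_pos: [0.5661, 0.0049, 0.0639]
tcp_rot: [-2.386, -2.042, 0.002]
wrist_force: [-2.6, -1.1, 1.3]
width: 0.086
```

```bash
python3 - <<'E'
from h import *
shot('side','s6',(270,190,400,300),6);sh()
E
```

```text
4.3667 [0.5661 0.0049 0.0639] [-2.386e+00 -2.042e+00  2.000e-03] [-3.2  1.1  0.4] 0.091
```

View pics/s6.png

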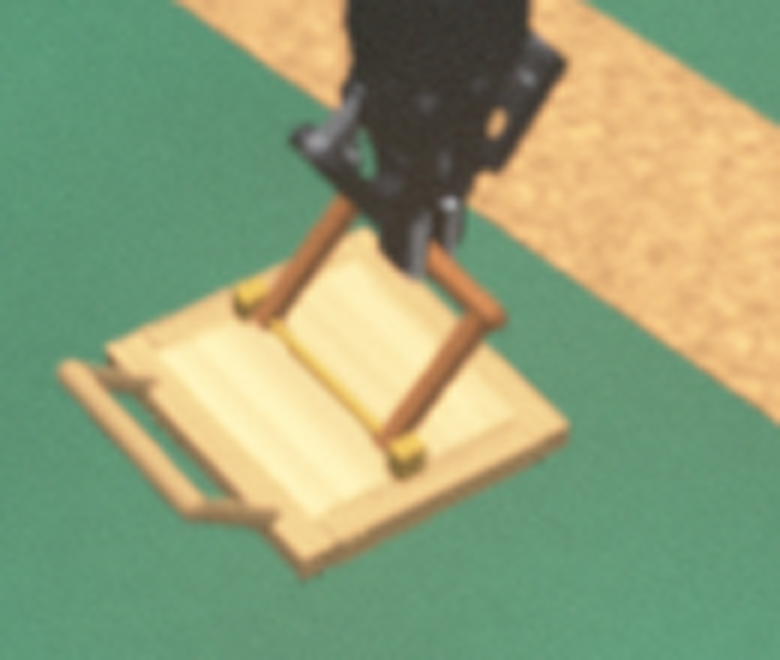

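Emit:
{"method": "drive_tool", "body": {"steps": [[[0,0,0],0],[[0,-2,-3.5],0],[[0,-3,-3.5],0],[[0,-3,-3.5],0],[[0,-3,-3],0],[[0,-3,-3],0],[[0,-2,-2],0],[[0,0,0],0]], "force": 20}}

```text
time: 5.03
tool_pos: [0.551, 0.0074, 0.0832]
tcp_rot: [2.387, 2.042, 0.001]
wrist_force: [-1.1, 1.1, -5.0]
width: 0.09
```

Emit:
{"method": "drive_tool", "body": {"steps": [[[0,0,0],0],[[0,0,0],0],[[0,1,2.5],0],[[0,1,2.5],0],[[0,1,2.5],0],[[0,1,2.5],0],[[0,1,2.5],0],[[0,0,0],0]], "force": 100}}

```text
time: 5.7
tool_pos: [0.556, 0.0065, 0.0694]
tcp_rot: [-2.387, -2.042, 0.001]
wrist_force: [-0.1, -0.7, -5.3]
width: 0.088
```

```bash
python3 - <<'E'
from h import *
shot('side','s7',(270,190,400,300),6);sh()
E
```

```text
5.75 [0.5559 0.0066 0.0696] [-2.387e+00 -2.042e+00  1.000e-03] [-0.1  0.5 -4.8] 0.093
```

View pics/s7.png

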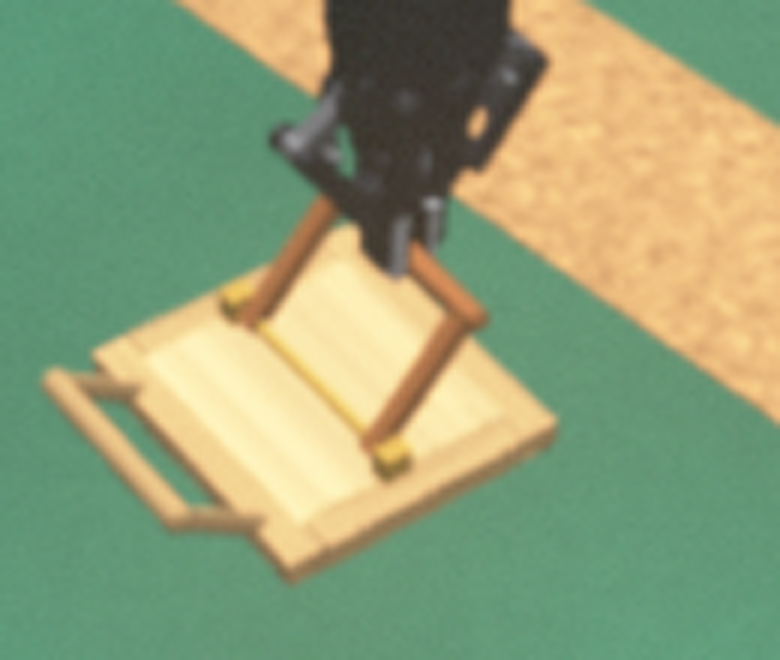

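Emit:
{"method": "drive_tool", "body": {"steps": [[[0,0.5,1.5],0],[[0,0.5,1.5],0],[[0,0.5,1.5],0],[[0,0.5,1],0],[[0,0,1],0],[[0,0,0],0]], "force": 60}}

```text
time: 6.25
tool_pos: [0.5591, 0.0061, 0.0648]
tcp_rot: [2.386, 2.041, 0.002]
wrist_force: [-0.7, -0.6, 4.3]
width: 0.095
```

Emit:
{"method": "drive_tool", "body": {"steps": [[[0,0,0],0],[[0,0,0],0],[[0,0,0],0],[[0,0,0],0]], "jaw": 0.5, "force": 20}}

```text
time: 6.58
tool_pos: [0.5579, 0.0063, 0.0634]
tcp_rot: [-2.387, -2.042, 0.0]
wrist_force: [-0.8, -0.5, -0.5]
width: 0.501
```

Emit:
{"method": "drive_tool", "body": {"steps": [[[0,0,-30],0],[[0,0,-35],0],[[0,-10,-37],0],[[0,-20,-30],0],[[0,-30,0],0],[[0,0,0],0]]}}

```text
time: 7.08
tool_pos: [0.4959, 0.0161, 0.1974]
tcp_rot: [2.387, 2.043, 0.001]
wrist_force: [-0.7, -0.0, -1.2]
width: 0.504
```

```bash
python3 - <<'E'
from h import *
shot('side','s8',(270,190,400,300),6);shot('wrist','w8');sh()
E
```

```text
7.1833 [0.4981 0.0157 0.1958] [2.386e+00 2.042e+00 1.000e-03] [ 1.1 -0.3  0.4] 0.501
```

View pics/s8.png

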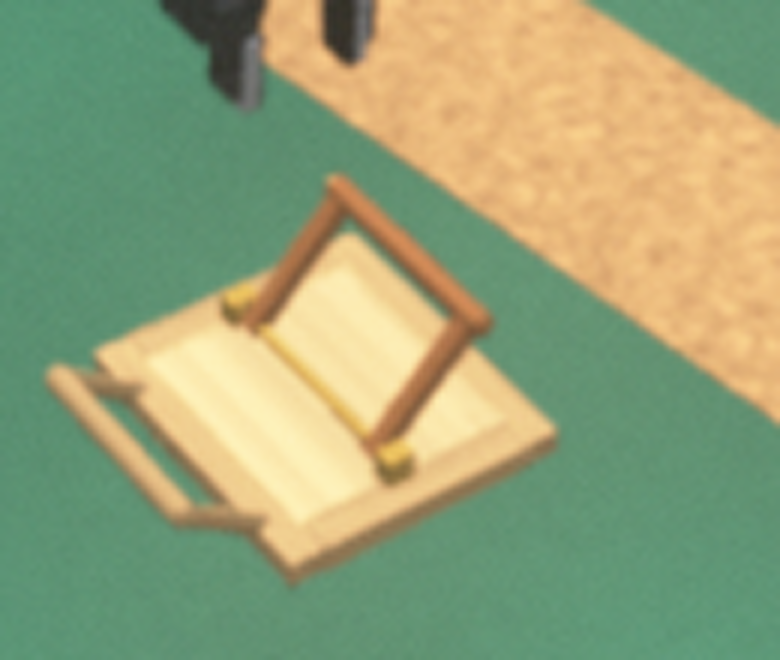

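View pics/w8.png

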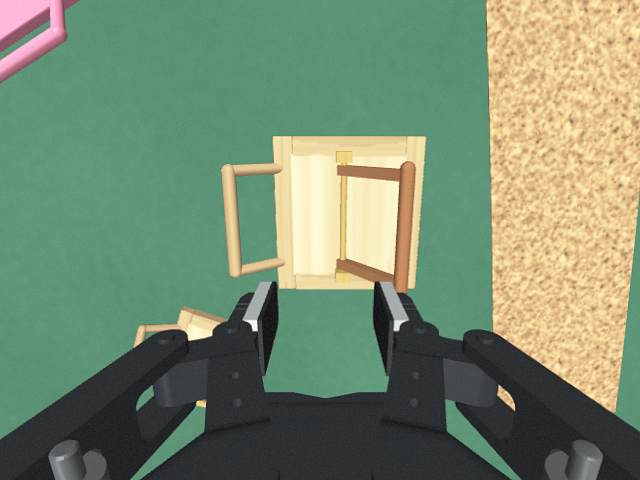

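```bash
cat > fit.py <<'E'
from h import *
import pickle
def pts(p):
    x,y,yaw,l=p
    fx,fz=-.005+.07*np.cos(l),.020+.07*np.sin(l)
    m={'h+':(-.105,.046,.04),'h-':(-.105,-.046,.04),'f+':(fx,.056,fz),'f-':(fx,-.056,fz),'c1':(-.07,.075,.014),'c2':(-.07,-.075,.014),'c3':(.07,.075,.014),'c4':(.07,-.075,.014)}
    c,sn=np.cos(yaw),np.sin(yaw)
    return {k:np.array([x+c*a-sn*b,y+sn*a+c*b,z]) for k,(a,b,z) in m.items()}
def fit(views,x0):
    def f(p):
        m=pts(p); return np.concatenate([proj(i,[m[k] for k in o]).ravel()-np.array(list(o.values())).ravel() for i,o in views])
    q=least_squares(f,x0,loss='soft_l1'); print(q.x.round(4)); print(f(q.x).round(1))
    return q.x
E
python3 - <<'E'
from fit import *
L=lambda n:pickle.load(open(f'pics/{n}.pkl','rb'))[0]
w=L('w8');s=L('s8');S=lambda u,v:(270+u/6,190+v/6)
x=fit([(w,{'h+':(229,170),'h-':(236,272),'c1':(273,136),'c2':(278,288),'c3':(426,137),'c4':(415,290),'f+':(408,163),'f-':(401,291)}),
(s,{'h+':S(58,375),'h-':S(178,515),'f+':S(334,180),'f-':S(488,322),'c1':S(95,352),'c2':S(293,570),'c4':S(556,430)})],[.51,0.01,-.15,.9])
for k,v in pts(x).items():print(k,v.round(4))
print(atz(w,[(487,20),(489,150),(494,400)],0).round(4))
sc=L('scene0');s0=L('side0')
E
```

```text
[ 0.5193  0.0118 -0.1588  0.8489]
[-0.3  0.7 -0.3 -0.3 -0.1 -0.1  0.2  1.3  1.6 -0.2  0.4 -0.3  2.  -1.5
 -0.3  6.5 -0.6  1.  -0.4  0.3 -1.1  0.5 -0.6  2.  -1.   0.1 -1.1 -0.2
 -0.1  0.4]
h+ [0.4229 0.0739 0.04  ]
h- [ 0.4084 -0.017   0.04  ]
f+ [0.5689 0.0606 0.0725]
f- [ 0.5512 -0.05    0.0725]
c1 [0.4621 0.097  0.014 ]
c2 [ 0.4384 -0.0511  0.014 ]
c3 [0.6003 0.0748 0.014 ]
c4 [ 0.5766 -0.0733  0.014 ]
[[ 0.6644  0.1656  0.    ]
 [ 0.6619  0.0535  0.    ]
 [ 0.6611 -0.2375  0.    ]]
```

```bash
python3 - <<'E'
import cv2
a=cv2.imread('pics/side0.png')[150:300,280:490]; cv2.imwrite('pics/r1.png',cv2.resize(a,None,fx=3.8,fy=3.8,interpolation=2))
a=cv2.imread('pics/scene0.png')[245:365,170:400]; cv2.imwrite('pics/r2.png',cv2.resize(a,None,fx=3.4,fy=3.4,interpolation=2))
E
```

```text
(no output)
```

View pics/r1.png

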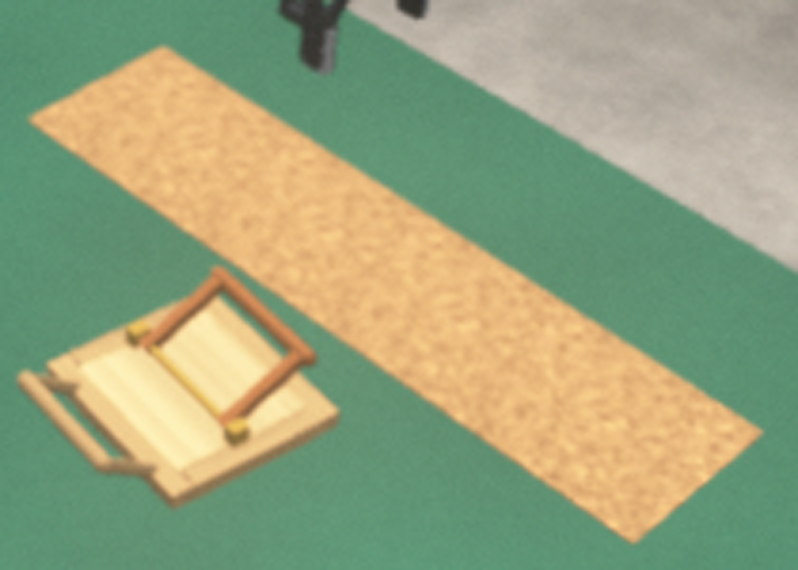

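View pics/r2.png

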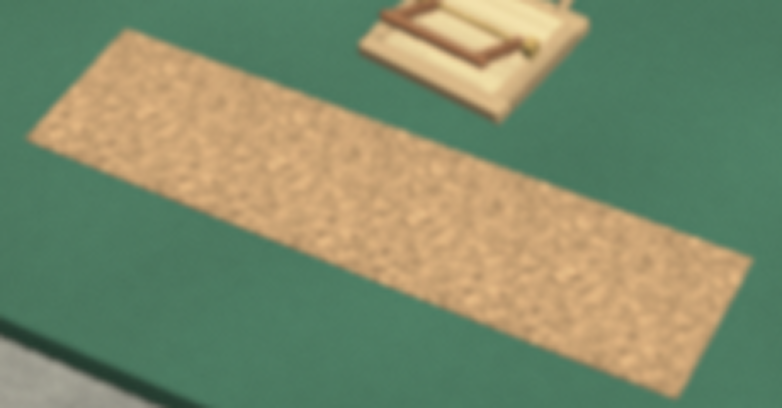

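```bash
python3 - <<'E'
from fit import *
L=lambda n:pickle.load(open(f'pics/{n}.pkl','rb'))[0]
w=L('w8');s=L('s8');S=lambda u,v:(270+u/6,190+v/6)
x=fit([(w,{'h+':(229,170),'h-':(236,272),'c1':(273,136),'c2':(278,288),'c3':(426,137),'c4':(415,290),'f+':(408,164)}),
(s,{'h+':S(58,375),'h-':S(178,515),'f+':S(334,182),'f-':S(488,322),'c1':S(95,352),'c2':S(293,570),'c4':S(556,430)})],[.51,0.01,-.15,.9])
print(tri([(w,(408,164)),(s,S(334,182))]), pts(x)['f+'])
print(atz(L('side0'),[(280+u/3.8,150+v/3.8) for u,v in [(30,119),(165,45),(762,432),(634,543)]],0).round(4))
print(atz(L('scene0'),[(170+u/3.4,245+v/3.4) for u,v in [(126,28),(27,138),(677,399),(752,260)]],0).round(4))
E
```

```text
[ 0.5194  0.0115 -0.1613  0.8832]
[-0.1  0.7 -0.3 -0.2  0.2  0.   0.1  1.4  1.9  0.3  0.3  0.1  0.3 -1.9
 -0.5  1.  -0.4  0.3 -1.5  0.  -1.   2.  -0.9  0.1 -1.1 -0.2 -0.   0.5]
(array([0.56820567, 0.05820911, 0.07459233]), [array([2., 1.]), array([-0.6,  0.2])]) [0.56727446 0.06047953 0.07409479]
[[ 0.6711  0.319   0.    ]
 [ 0.822   0.3188  0.    ]
 [ 0.813  -0.2807  0.    ]
 [ 0.6639 -0.2797  0.    ]]
[[ 0.6564 -0.2821  0.    ]
 [ 0.8074 -0.282   0.    ]
 [ 0.8152  0.3182  0.    ]
 [ 0.6654  0.3191  0.    ]]
```

Leg angle fits at about 0.88–0.9, so it is fully out. The runner spans x≈.664 to .814, centred at (.739, .019), yaw −0.013. Next I grip the handle bar.

Emit:
{"method": "drive_tool", "body": {"steps": [[[0,-27.5,30],0],[[0,-27.5,30],0],[[0,-28,30],0],[[0,0,28],0],[[0,0,28],0],[[0,0,28],0],[[0,0,0],0],[[0,0,0],0]], "jaw": 0.4}}

```text
time: 7.85
tool_pos: [0.4149, 0.0283, 0.0197]
tcp_rot: [-2.384, -2.04, 0.007]
wrist_force: [0.7, 0.2, 0.6]
width: 0.401
```

```bash
python3 - <<'E'
from h import *
shot('side','s9',(250,190,380,300),6);sh()
E
```

```text
7.9 [0.4168 0.0283 0.0214] [-2.386e+00 -2.042e+00  2.000e-03] [1.  0.1 1.7] 0.402
```

View pics/s9.png

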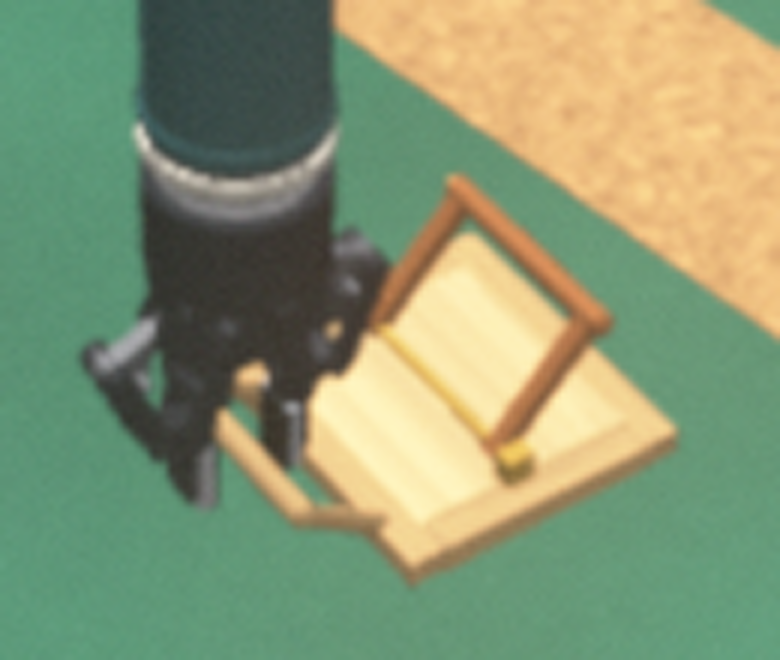

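Emit:
{"method": "drive_tool", "body": {"steps": [[[0,0,0],0],[[0,0,0],0],[[0,0,0],0],[[0,0,0],0],[[0,4,-14],0],[[0,5,-14],0],[[0,6,-14],0],[[0,0,0],0]], "jaw": 0, "force": 30}}

```text
time: 8.57
tool_pos: [0.4349, 0.026, 0.0668]
tcp_rot: [2.384, 2.039, 0.008]
wrist_force: [0.5, -0.7, -2.1]
width: 0.121
```

```bash
python3 - <<'E'
from h import *
shot('side','s10',(250,170,400,290),5);sh()
E
```

```text
8.6167 [0.4338 0.026  0.0654] [2.385 2.04  0.006] [ 0.9 -0.3 -3.2] 0.122
```

View pics/s10.png

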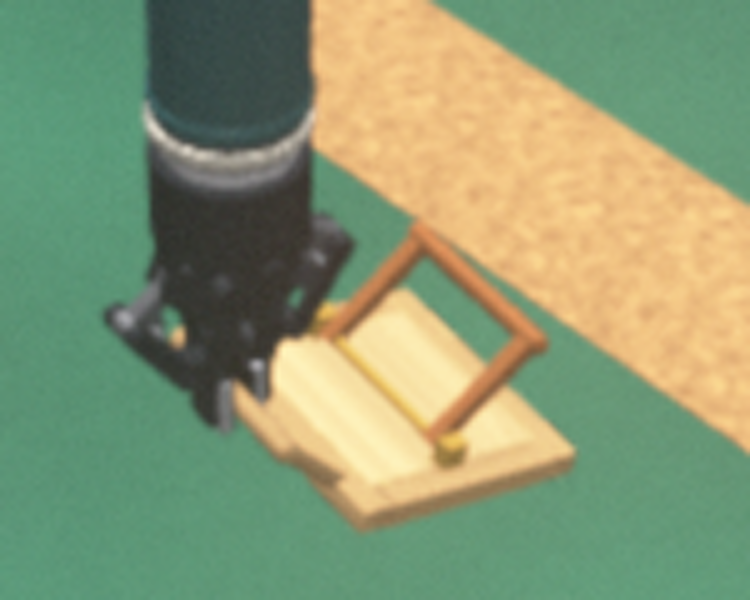

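Emit:
{"method": "drive_tool", "body": {"steps": [[[0,7.5,-13],0],[[0,8.5,-12.5],0],[[0,9.5,-11.5],0],[[0,10.5,-10.5],0],[[0,11,-10],0],[[0,12,-9],0],[[0,12.5,-8],0],[[0,13,-7],0]]}}

```text
time: 9.28
tool_pos: [0.513, 0.0132, 0.1449]
tcp_rot: [-2.384, -2.04, 0.006]
wrist_force: [-5.3, 0.6, 1.2]
width: 0.125
```

```bash
python3 - <<'E'
from h import *
shot('side','s11',(250,140,400,260),5);sh()
E
```

```text
9.3333 [0.5174 0.0127 0.1469] [2.386 2.041 0.003] [ 3.3 -0.3 -1.9] 0.126
```

View pics/s11.png

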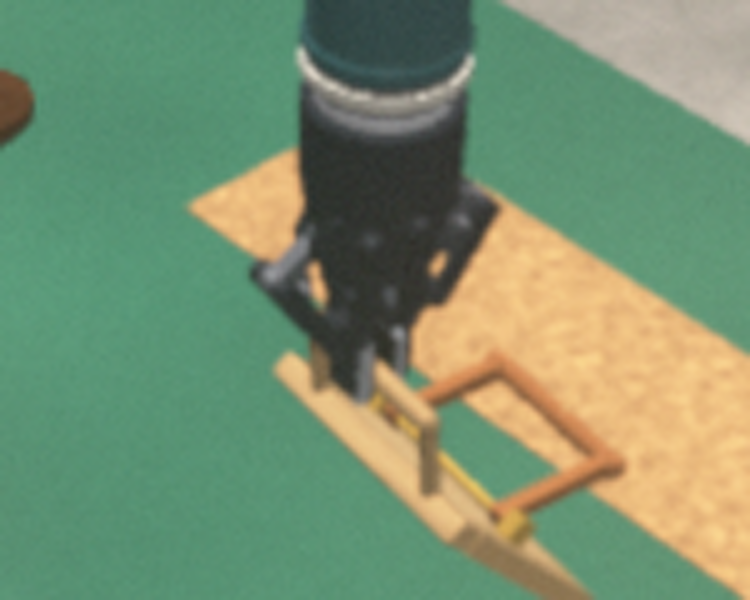

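Emit:
{"method": "drive_tool", "body": {"steps": [[[0,0,0],0],[[0,0,0],0],[[0,0,-10],0],[[0,0,-15],0],[[0,0,-10],-2.2],[[0,0,0],-3],[[0,0,0],-3],[[0,0,0],0]], "force": 60}}

```text
time: 10.0
tool_pos: [0.5138, 0.0131, 0.1797]
tcp_rot: [-2.233, -2.209, 0.002]
wrist_force: [0.9, 0.8, -4.8]
width: 0.115
```

```bash
python3 - <<'E'
from h import *
shot('side','s12',(250,140,400,260),5);shot('scene','c12',(250,170,370,290),5);sh()
E
```

```text
10.1 [0.5139 0.013  0.1793] [-2.236e+00 -2.205e+00  2.000e-03] [-0.2 -1.1 -3.9] 0.116
```

View pics/s12.png

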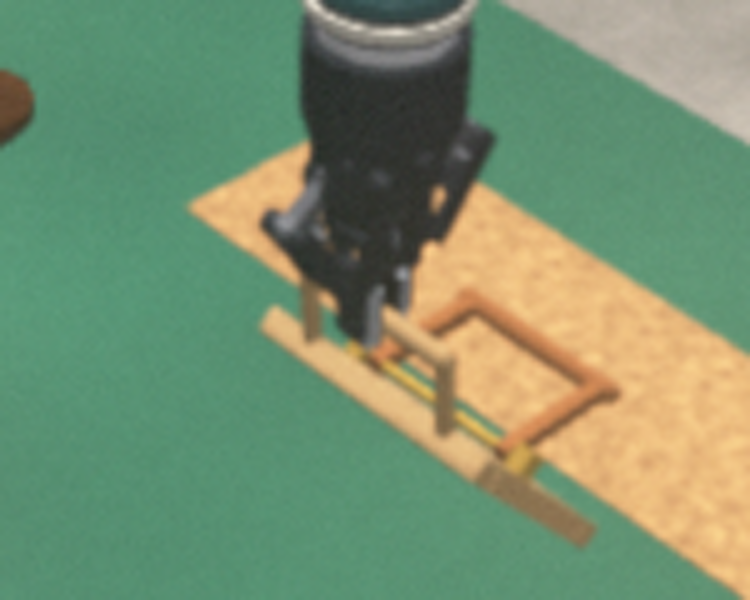

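View pics/c12.png

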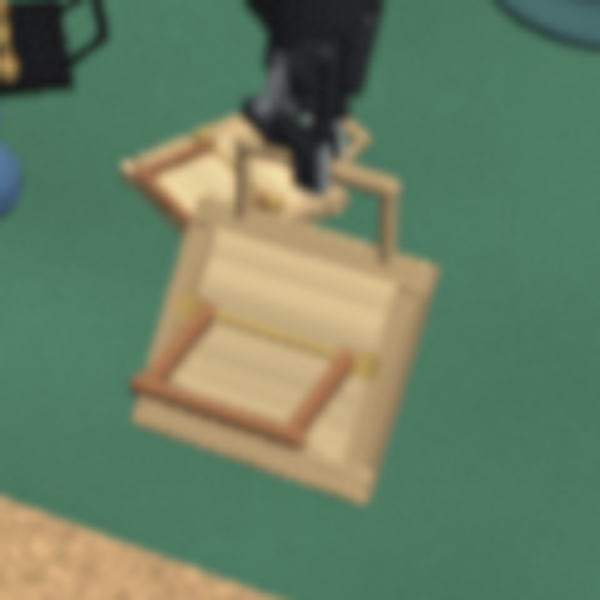

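```bash
cat > fit3.py <<'E'
from h import *
import pickle
L=lambda n:pickle.load(open(f'pics/{n}.pkl','rb'))[0]
l=.9; fx,fz=-.005+.07*np.cos(l),.020+.07*np.sin(l)
M={'h+':(-.105,.046,.04),'h-':(-.105,-.046,.04),'f+':(fx,.056,fz),'f-':(fx,-.056,fz),'c1':(-.07,.075,.014),'c2':(-.07,-.075,.014),'c3':(.07,.075,.014),'c4':(.07,-.075,.014),
'b1':(-.07,.075,0),'b2':(-.07,-.075,0),'b3':(.07,.075,0),'b4':(.07,-.075,0)}
def P(p,k):
    x,y,z,yaw,th=p[:5]
    return R.from_euler('ZY',[yaw,th]).apply(np.array([M[a] for a in k]))+[x,y,z]
def fit(views,x0):
    f=lambda p:np.concatenate([(proj(i,P(p,o))-np.array(list(o.values()))).ravel() for i,o in views])
    q=least_squares(f,x0,loss='soft_l1',x_scale=[.01,.01,.01,.05,.05]);r=f(q.x)
    print('pose',q.x.round(4)); j=0
    for i,o in views:
        for k in o: print(k,r[j:j+2].round(1),end=' '); j+=2
    print()
    for k in ('h+','h-','b3','b4','c3','c4','f+','f-'): print(k,P(q.x,[k])[0].round(4))
    return q.x
E
python3 - <<'E'
from fit3 import *
s=L('s12');c=L('c12');S=lambda u,v:(250+u/5,140+v/5);C=lambda u,v:(250+u/5,170+v/5)
fit([(s,{'f+':S(468,295),'f-':S(610,390),'h-':S(447,358),'c2':S(525,445) if 0 else S(492,465)}),(c,{'f+':C(298,440),'f-':C(136,383),'h+':C(394,186),'h-':C(243,150),'c1':C(436,265),'c3':C(368,488),'c4':C(134,413)})],[.56,.013,.12,-.01,1.2])
E
```

```text
pose [ 5.520e-01  1.200e-02  8.770e-02 -1.000e-04  8.789e-01]
f+ [-2.9 -0.4] f- [0.5 1.5] h- [-0.6  0.1] c2 [-1.  -1.6] f+ [2.6 0.1] f- [-0.7 -0.5] h+ [-1.2  0.1] h- [-0.4 -1.5] c1 [-0.6 -0.3] c3 [-0.6  2.7] c4 [-0.2  1.9] 
h+ [0.5158 0.058  0.1941]
h- [ 0.5158 -0.034   0.1941]
b3 [0.5967 0.087  0.0338]
b4 [ 0.5967 -0.063   0.0338]
c3 [0.6074 0.087  0.0427]
c4 [ 0.6074 -0.063   0.0427]
f+ [0.6342 0.068  0.1058]
f- [ 0.6342 -0.044   0.1058]
```

Emit:
{"method": "drive_tool", "body": {"steps": [[[1,8,0],0],[[1,16,0],0],[[2,20,0],0],[[2,20,0],0],[[1,20,0],0],[[1,11,0],0],[[0,4,0],0],[[0,0,0],0]]}}

```text
time: 10.77
tool_pos: [0.6145, 0.0198, 0.1795]
tcp_rot: [-2.235, -2.207, 0.001]
wrist_force: [-0.4, -0.6, -5.2]
width: 0.115
```

Emit:
{"method": "drive_tool", "body": {"steps": [[[0,0,8],0],[[0,0,8],0],[[0,0,6],0],[[0,0,5],0],[[0,0,3],0],[[0,0,0],0],[[0,0,0],0]]}}

```text
time: 11.35
tool_pos: [0.6138, 0.0198, 0.1498]
tcp_rot: [-2.235, -2.208, 0.0]
wrist_force: [-0.3, -0.8, -3.5]
width: 0.115
```

```bash
python3 - <<'E'
from h import *
shot('side','s13',(280,120,430,240),5);shot('scene','c13',(230,180,350,300),5);sh()
E
```

```text
11.45 [0.6144 0.0198 0.1506] [2.235e+00 2.207e+00 1.000e-03] [-0.9  0.1 -4.4] 0.114
```

View pics/s13.png

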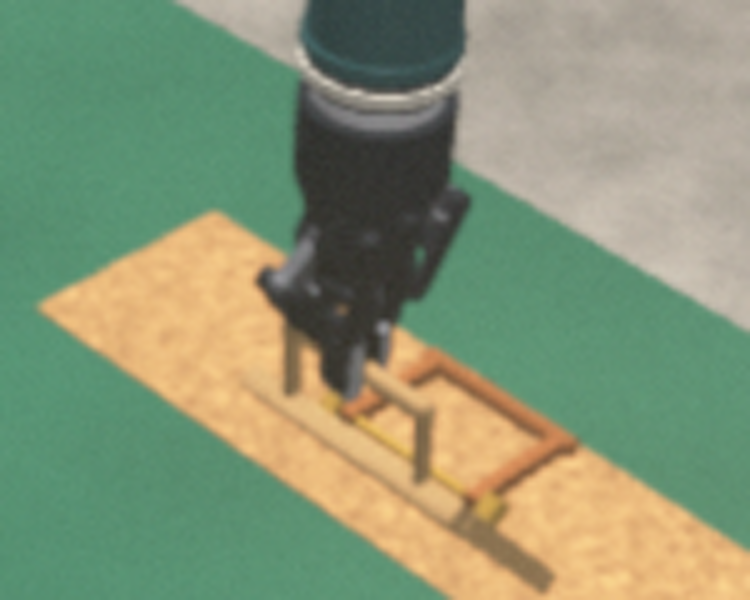

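View pics/c13.png

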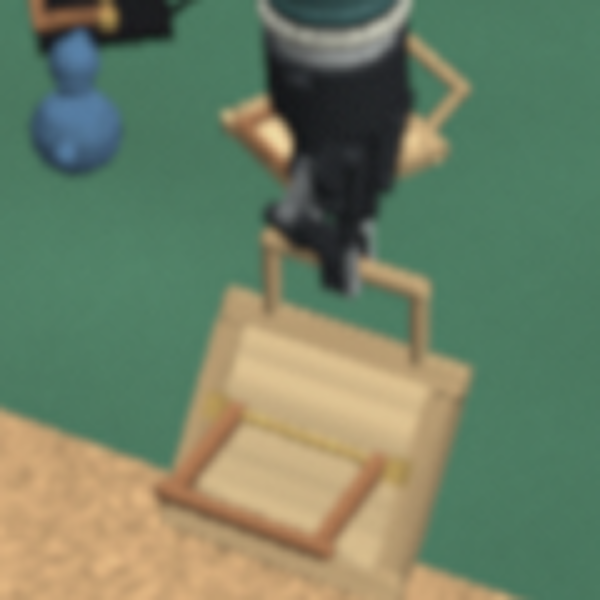

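Emit:
{"method": "drive_tool", "body": {"steps": [[[0,0,3],0],[[0,0,3],0],[[0,9.5,-3],0],[[0,9.5,-4],0],[[0,10,-3],0],[[0,10,-2.5],0],[[0,10,-2],0],[[0,10,-1.5],0]], "force": 25}}

```text
time: 12.12
tool_pos: [0.6747, 0.0191, 0.164]
tcp_rot: [2.233, 2.206, 0.004]
wrist_force: [-3.7, -0.8, 8.4]
width: 0.115
```

```bash
python3 - <<'E'
from h import *
shot('side','s14',(280,120,430,240),5);shot('scene','c14',(230,180,350,300),5);sh()
E
```

```text
12.2167 [0.6757 0.019  0.1624] [2.232 2.205 0.005] [ 2.4 -0.  -4.5] 0.117
```

View pics/s14.png

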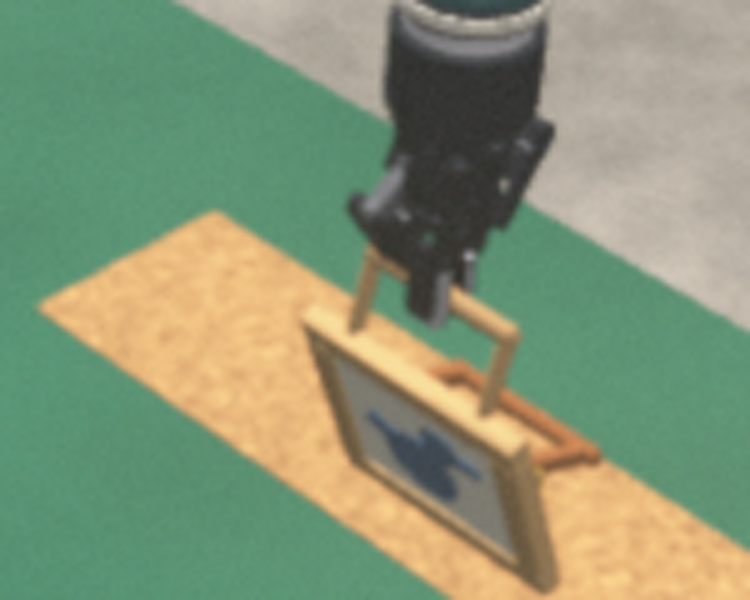

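View pics/c14.png

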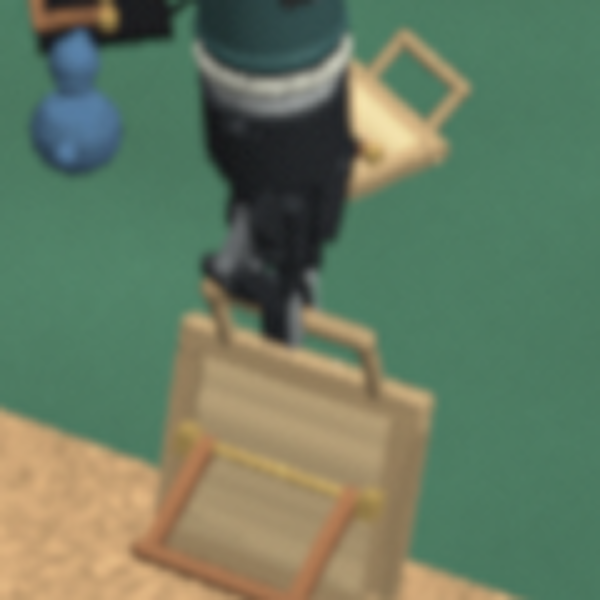

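Emit:
{"method": "drive_tool", "body": {"steps": [[[0,10,-0.5],0],[[0,10,-0.5],0],[[0,10,0.5],0],[[0,10,1],0],[[0,10,1.5],0],[[0,10,2],0],[[0,0,0],0]]}}

```text
time: 12.8
tool_pos: [0.7395, 0.0184, 0.1627]
tcp_rot: [2.228, 2.201, 0.016]
wrist_force: [1.3, 0.5, 14.5]
width: 0.116
```

```bash
python3 - <<'E'
from h import *
shot('side','s15',(280,120,430,240),5);sh()
E
```

```text
12.85 [0.7389 0.0184 0.1628] [2.228 2.201 0.015] [ 0.9 -0.2 14.1] 0.111
```

View pics/s15.png

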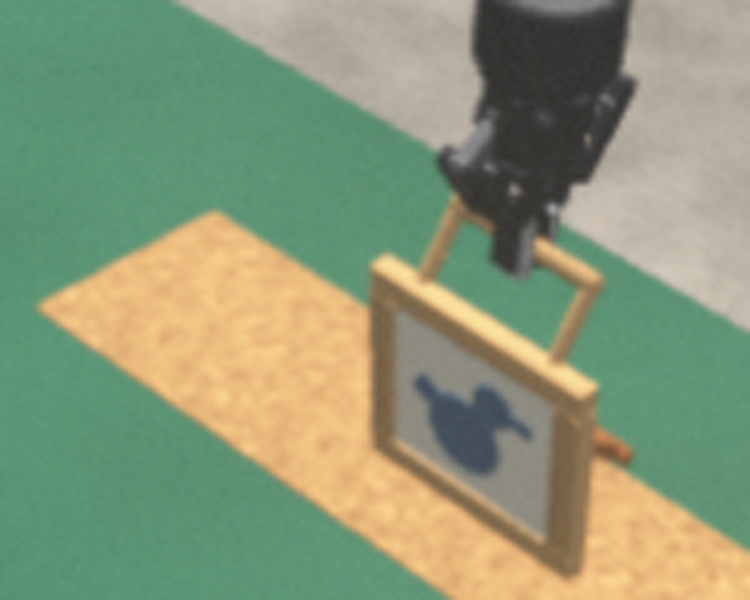

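Emit:
{"method": "drive_tool", "body": {"steps": [[[0,7,-1],0],[[0,7,1],0],[[0,7,1.5],0],[[0,7,2],0],[[0,7,2.5],0],[[0,7.5,3],0],[[0,0,0],0]]}}

```text
time: 13.43
tool_pos: [0.7817, 0.0179, 0.1532]
tcp_rot: [2.228, 2.201, 0.016]
wrist_force: [3.1, 0.3, 12.4]
width: 0.114
```

```bash
python3 - <<'E'
from h import *
shot('side','s16',(280,120,430,240),5);sh()
E
```

```text
13.4833 [0.7813 0.0178 0.1534] [2.228 2.201 0.015] [ 3.   1.  12.3] 0.115
```

View pics/s16.png

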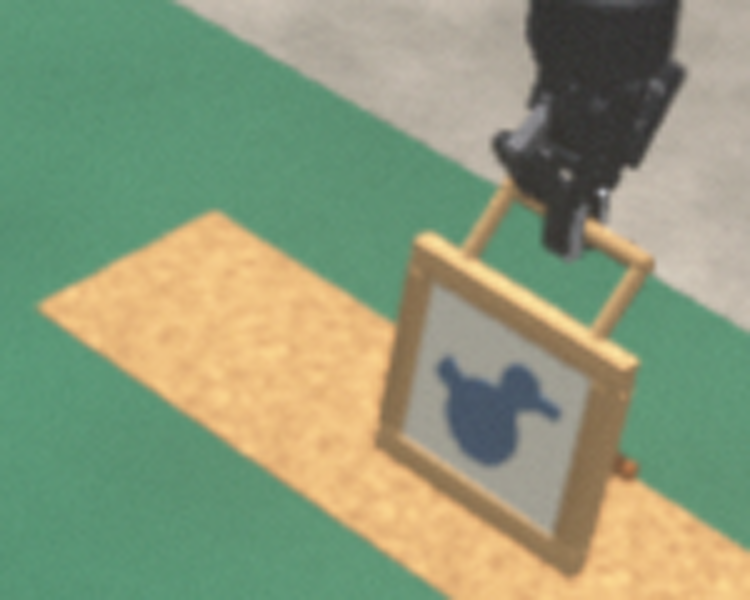

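Emit:
{"method": "drive_tool", "body": {"steps": [[[0,6,2.5],0],[[0,6,3],0],[[0,5,3],0],[[0,2,1.5],0],[[0,0,0],0],[[0,0,0],0]]}}

```text
time: 13.98
tool_pos: [0.8018, 0.0176, 0.1455]
tcp_rot: [2.226, 2.199, 0.02]
wrist_force: [4.7, 0.9, 14.8]
width: 0.11
```

```bash
python3 - <<'E'
from h import *
shot('side','s17',(280,120,430,240),5);sh()
E
```

```text
14.0333 [0.8017 0.0176 0.1455] [2.226 2.199 0.02 ] [ 6.3  0.4 14. ] 0.115
```

View pics/s17.png

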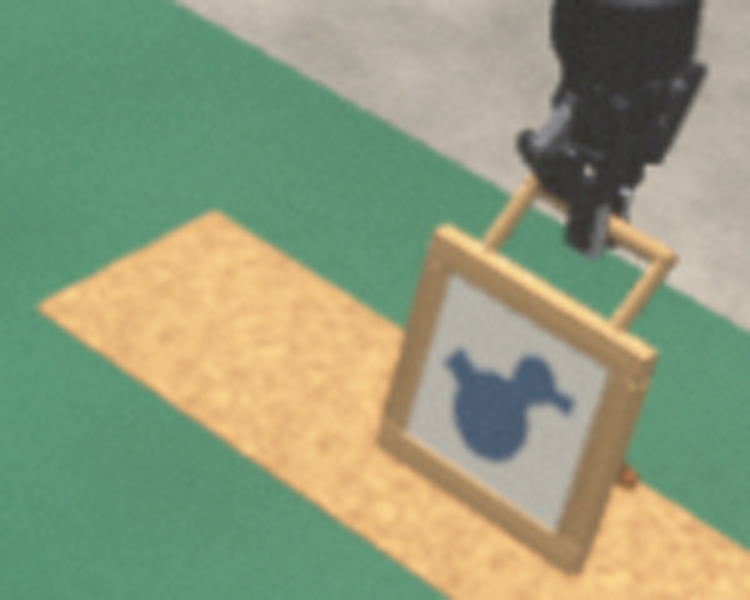

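```bash
python3 - <<'E'
from h import *
import shutil
a=cv2.imread('pics/s17_full.png')[150:240,345:425]; cv2.imwrite('pics/s17b.png',cv2.resize(a,None,fx=6.6,fy=6.6,interpolation=2))
shot('scene','c17',(230,220,340,320),6)
E
```

```text
(no output)
```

View pics/s17b.png

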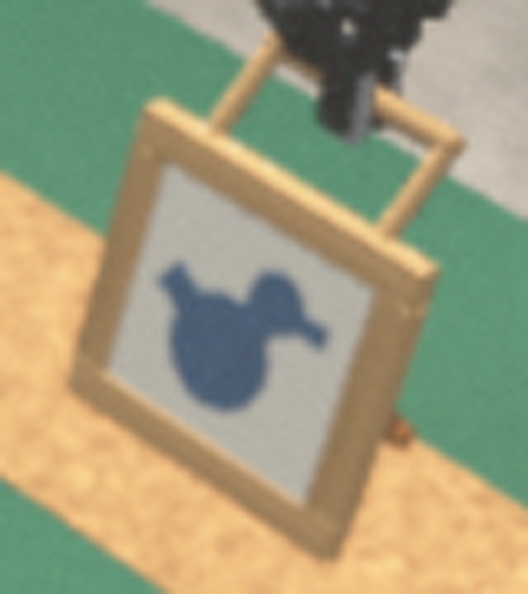

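View pics/c17.png

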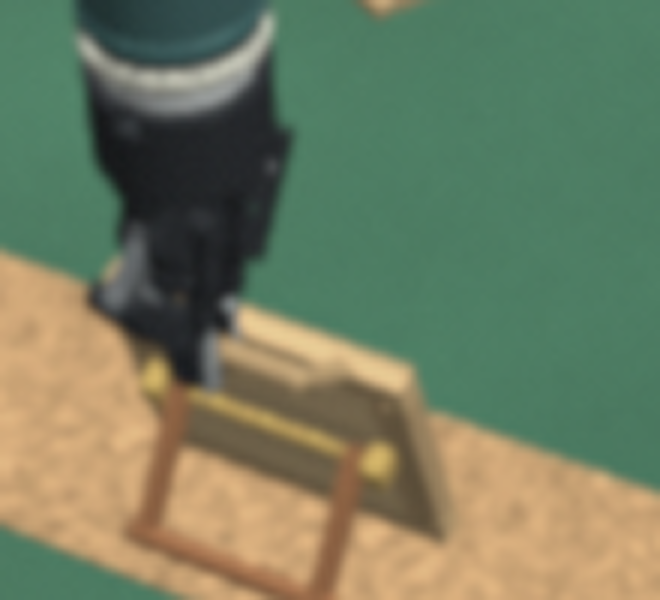

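```bash
python3 - <<'E'
from fit3 import *
s=L('s17');c=L('c17');S=lambda u,v:(345+u/6.6,150+v/6.6);C=lambda u,v:(230+u/6,220+v/6)
p=fit([(s,{'h-':S(455,143),'h+':S(280,45),'b1':S(142,122),'c2':S(437,266),'b3':S(72,382),'b4':S(332,558),'f-':S(400,432)}),(c,{'f-':C(134,530),'c3':C(437,538),'b1':C(413,366)})],[.75,.018,.07,-.01,1.9])
s0=bot.read_state();print(s0['tool_pos'])
E
```

```text
pose [0.7387 0.0157 0.0731 0.0067 1.825 ]
h- [-0.5 -0.2] h+ [-0.6 -0.5] b1 [-0.  -2.8] c2 [ 1.4 -0.2] b3 [-1.8  1.3] b4 [-0.8  1.1] f- [2.5 0.4] f- [-2.6 -0.1] c3 [1.1 1.2] b1 [-0.4 -0.3] 
h+ [0.8035 0.0621 0.1647]
h- [ 0.8041 -0.0299  0.1647]
b3 [0.7206 0.0905 0.0054]
b4 [ 0.7216 -0.0594  0.0054]
c3 [0.7341 0.0906 0.0018]
c4 [ 0.7351 -0.0594  0.0018]
f+ [0.8011 0.0721 0.017 ]
f- [ 0.8018 -0.0399  0.017 ]
[0.80165284 0.01758902 0.1455459 ]
```

Fit: sign at θ≈1.83 (needs 1.96). The bottom edge has crept to x≈.721–.734, so the foot would end only about 6 mm inside the runner's far edge. I clamp, lift slightly, and bring it back about 22 mm.

Emit:
{"method": "drive_tool", "body": {"steps": [[[0,0,0],0],[[0,0,0],0],[[0,0,-6],0],[[0,0,-6],0],[[0,-6,-6],0],[[0,-9,0],0],[[0,-7,0],0],[[0,0,0],0]], "force": 80}}

```text
time: 14.75
tool_pos: [0.7695, 0.0179, 0.1531]
tcp_rot: [-2.232, -2.205, 0.005]
wrist_force: [0.1, 0.1, -4.6]
width: 0.112
```

```bash
python3 - <<'E'
from h import *
shot('side','s18',(345,150,425,240),6.6);sh()
E
```

```text
14.8 [0.7705 0.0179 0.1534] [-2.233 -2.206  0.004] [-0.5 -0.5 -4.2] 0.111
```

View pics/s18.png

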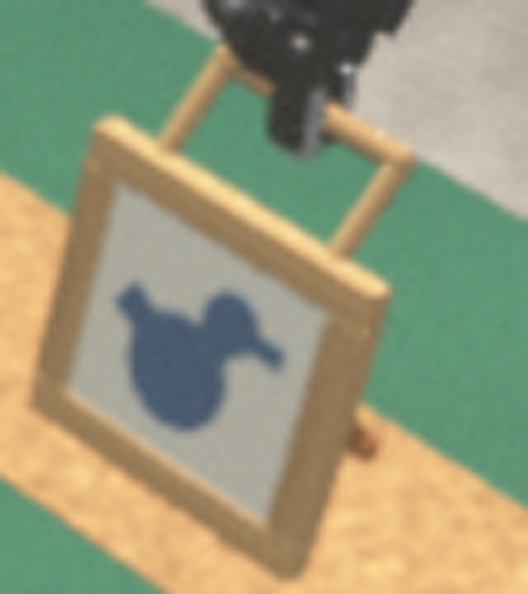

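Emit:
{"method": "drive_tool", "body": {"steps": [[[0,0,3],0],[[0,0,3],0],[[0,0,2],0],[[0,0,0],0],[[0,0,0],0]], "force": 80}}

```text
time: 15.22
tool_pos: [0.7742, 0.0179, 0.1488]
tcp_rot: [2.233, 2.206, 0.004]
wrist_force: [2.5, -0.2, 2.7]
width: 0.106
```

Emit:
{"method": "drive_tool", "body": {"steps": [[[0,0,0],0],[[0,0,0],0],[[0,4,1.5],0],[[0,4,2],0],[[0,4,2],0],[[0,4,2],0],[[0,0,0],0]], "force": 20}}

```text
time: 15.8
tool_pos: [0.7903, 0.0177, 0.1419]
tcp_rot: [2.233, 2.206, 0.004]
wrist_force: [2.8, 0.3, 8.6]
width: 0.111
```

```bash
python3 - <<'E'
from h import *
shot('side','s19',(345,150,425,240),6.6);shot('scene','c19',(230,220,340,320),6);sh()
E
```

```text
15.9 [0.7899 0.0177 0.142 ] [2.234 2.206 0.003] [2.6 0.1 8.6] 0.11
```

View pics/s19.png

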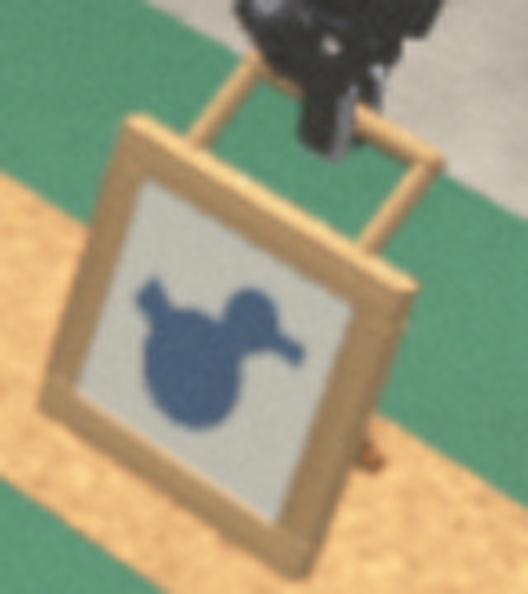

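View pics/c19.png

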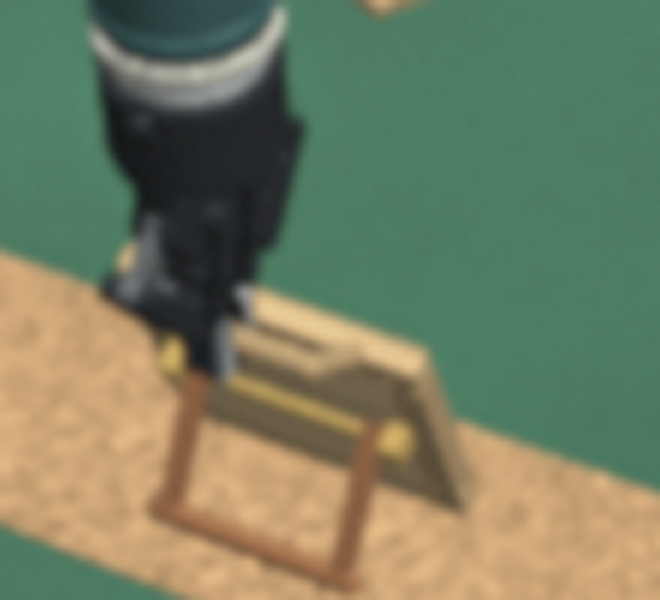

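Both views show the sign leaning with its foot bar well on the cork (scene ≈(150,508)–(350,580) in the crop). I check the pose by fit.

```bash
python3 - <<'E'
from fit3 import *
s=L('s19');c=L('c19');S=lambda u,v:(345+u/6.6,150+v/6.6);C=lambda u,v:(230+u/6,220+v/6)
p=fit([(s,{'h-':S(435,160),'h+':S(258,62),'b1':S(120,140),'c2':S(416,285),'b3':S(40,405),'b4':S(303,577),'f-':S(376,460)}),(c,{'f-':C(152,508),'f+':C(350,582),'c3':C(463,512),'b1':C(430,350)})],[.72,.018,.07,-.01,1.9])
E
```

```text
pose [0.7223 0.0157 0.0727 0.0069 1.8729]
h- [-0.6  0.1] h+ [-0.4 -0.2] b1 [-0.  -3.2] c2 [ 1.3 -0.4] b3 [-1.6  0.7] b4 [-1.   1.4] f- [1.6 0.1] f- [-1.9 -0.3] f+ [1.2 0.8] c3 [0.1 0.7] b1 [-0.8 -0.6] 
h+ [0.7914 0.0622 0.161 ]
h- [ 0.792  -0.0298  0.161 ]
b3 [0.701  0.0906 0.0059]
b4 [ 0.702  -0.0594  0.0059]
c3 [0.7143 0.0907 0.0017]
c4 [ 0.7154 -0.0593  0.0017]
f+ [0.7819 0.0722 0.0137]
f- [ 0.7827 -0.0398  0.0137]
```

Emit:
{"method": "drive_tool", "body": {"steps": [[[0,3,1.5],0],[[0,3,1.5],0],[[0,3,2],0],[[0,2.5,1.5],0],[[0,0,0],0],[[0,0,0],0]]}}

```text
time: 16.4
tool_pos: [0.801, 0.0175, 0.1343]
tcp_rot: [2.234, 2.207, 0.002]
wrist_force: [3.5, -0.3, 5.0]
width: 0.113
```

```bash
python3 - <<'E'
from h import *
shot('side','s20',(345,150,425,240),6.6);shot('scene','c20',(230,220,340,320),6);sh()
E
```

```text
16.5 [0.801  0.0175 0.1343] [2.234e+00 2.207e+00 2.000e-03] [3.4 1.3 5. ] 0.11
```

View pics/s20.png

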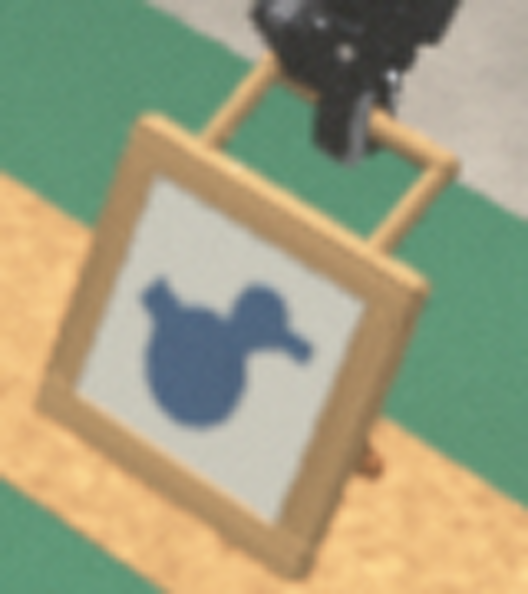

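View pics/c20.png

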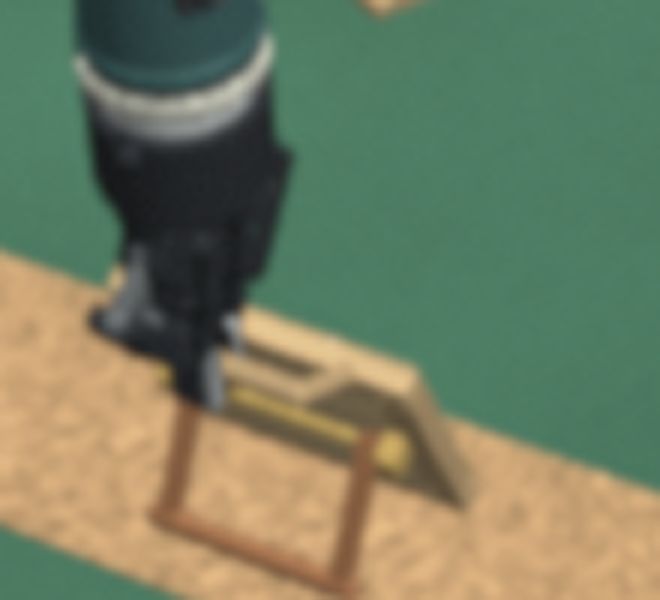

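Emit:
{"method": "drive_tool", "body": {"steps": [[[0,0,0],0],[[0,0,0],0],[[0,0,0],0],[[0,0,-15],0],[[0,0,-30],0],[[0,0,-40],0],[[0,-20,-35],0],[[0,-35,-20],0]], "jaw": 0.35}}

```text
time: 17.17
tool_pos: [0.7481, 0.0179, 0.2786]
tcp_rot: [2.231, 2.204, 0.008]
wrist_force: [1.2, -0.7, 2.3]
width: 0.35
```

```bash
python3 - <<'E'
from h import *
shot('side','s21',(345,150,425,240),6.6);shot('scene','c21',(230,230,340,330),6);sh()
E
```

```text
17.2667 [0.7439 0.0183 0.2813] [2.231 2.204 0.008] [0.6 0.2 0.4] 0.35
```

View pics/s21.png

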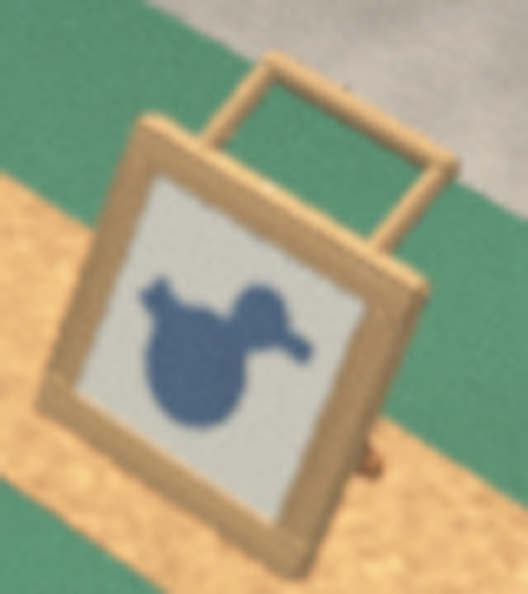

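View pics/c21.png

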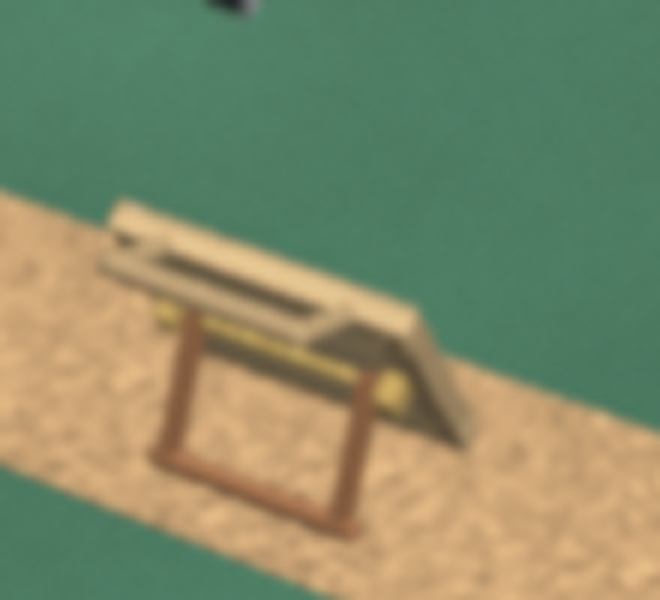

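```bash
python3 - <<'E'
from fit3 import *
s=L('s21');c=L('c21');S=lambda u,v:(345+u/6.6,150+v/6.6);C=lambda u,v:(230+u/6,230+v/6)
p=fit([(s,{'h-':S(452,163),'h+':S(275,62),'b1':S(134,138),'c2':S(428,288),'b3':S(38,405),'b4':S(300,578),'f-':S(376,462)}),(c,{'h-':C(106,262),'f-':C(152,455),'f+':C(356,530),'c3':C(463,447),'b1':C(418,308),'b2':C(122,202)})],[.72,.018,.07,-.01,1.9])
s0=L('side0');sc=L('scene0')
x,r=tri([(s0,(120+430/4,150+241/4)),(sc,(390+95/4,190+243/4))]);print('mould top',x.round(4),r)
E
```

```text
pose [0.7266 0.0161 0.072  0.0032 1.9472]
h- [-1.  -0.1] h+ [-0.6  0. ] b1 [ 0.  -3.6] c2 [ 1.2 -1.3] b3 [-1.5  0.4] b4 [-0.9  1. ] f- [1.3 1.1] h- [0.4 0.3] f- [-1.6 -0.4] f+ [0.3 0.7] c3 [0.3 1.3] b1 [-0.4 -0.5] b2 [-1.3 -0.5] 
h+ [0.8022 0.0624 0.155 ]
h- [ 0.8025 -0.0296  0.155 ]
b3 [0.7006 0.091  0.0069]
b4 [ 0.7011 -0.059   0.0069]
c3 [0.7136 0.0911 0.0018]
c4 [ 0.7141 -0.0589  0.0018]
f+ [0.7818 0.0723 0.0087]
f- [ 0.7822 -0.0397  0.0087]
mould top [0.4248 0.2914 0.0451] [array([-0.4, -0.2]), array([-0.4,  0.2])]
```

Sign stands: base_mid ≈ (.701, .016), foot at x≈.782, lean ≈1.95, runner x .664–.814. Next is the mould. I travel there, turning the jaws to lie along world y.

Emit:
{"method": "drive_tool", "body": {"steps": [[[29,-27,0],0],[[29,-27,0],0],[[29,-27,0],0],[[29,-27,0],0],[[29,-27,0],0],[[29,-27,0],0],[[29,-27,0],0],[[29,-27,0],0]]}}

```text
time: 17.93
tool_pos: [0.5303, 0.2538, 0.2727]
tcp_rot: [-2.235, -2.207, 0.002]
wrist_force: [0.8, 0.2, -0.1]
width: 0.348
```

Emit:
{"method": "drive_tool", "body": {"steps": [[[40,-25,0],-7.1],[[0,-20,10],-7.1],[[0,0,10],-7.1],[[0,0,10],-7.1],[[0,0,0],-7.1],[[0,0,0],-7.1],[[0,0,0],-7.1],[[0,0,0],-7.1]], "jaw": 1}}

```text
time: 18.6
tool_pos: [0.4901, 0.2861, 0.2425]
tcp_rot: [-0.906, -3.007, 0.002]
wrist_force: [-1.0, -0.1, -0.4]
width: 1.007
```

Emit:
{"method": "drive_tool", "body": {"steps": [[[0,0,0],-7.1],[[0,0,0],-7.1],[[0,0,0],-7.1],[[0,0,0],-7.1],[[0,0,0],-4.8],[[0,0,0],0]]}}

```text
time: 19.1
tool_pos: [0.4903, 0.2861, 0.2426]
tcp_rot: [-0.016, -3.14, 0.001]
wrist_force: [0.2, -0.1, -0.3]
width: 0.997
```

```bash
python3 - <<'E'
from h import *
shot('wrist','w22');sh();print(bot.read_state()['q'].round(3))
i=bot.camera_info('wrist');print(proj(i,[[.4248,.2914,.045]]))
E
```

```text
19.15 [0.4903 0.2861 0.2427] [-2.20e-02 -3.14e+00  1.00e-03] [ 0.5 -0.2 -0. ] 0.997
[ 0.484  0.055  1.823 -0.     1.265 -1.072]
[[328.83413941 145.13494239]]
```

View pics/w22.png

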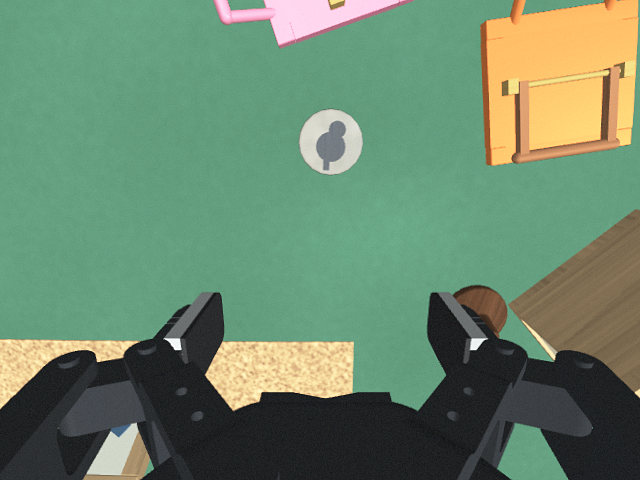

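The mould top (disc with bird hollow) is centred at (331,142) with radius 31 px. The nearest thing, pink's corner at (278,45), is about 10 cm away, so jaws along y are clear.

```bash
python3 - <<'E'
from h import *
i=bot.camera_info('wrist');print(atz(i,[(331,142),(300,142),(362.5,142)],.045))
w=tri([(i,(331,142)),(__import__('pickle').load(open('pics/side0.pkl','rb'))[0],(227.5,210.25)),(__import__('pickle').load(open('pics/scene0.pkl','rb'))[0],(413.75,250.75))]);print(w)
t=bot.read_state();M=R.from_rotvec(t['tcp_rot']).as_matrix();print(M.round(3))
print(M.T@(np.array([w[0][0],w[0][1],.03])-t['tool_pos'])*1000)
E
```

```text
[[0.42194187 0.29348929 0.045     ]
 [0.42152615 0.26403549 0.045     ]
 [0.4223262  0.3234202  0.045     ]]
(array([0.42362655, 0.29207348, 0.04468169]), [array([-1.5,  1.9]), array([-0.9, -0. ]), array([-0.1,  0.1])])
[[-1.     0.014 -0.001]
 [ 0.014  1.    -0.001]
 [ 0.001 -0.001 -1.   ]]
[ 66.51842099   5.1747278  212.72643986]
```

Emit:
{"method": "drive_tool", "body": {"steps": [[[22.5,2,20],0],[[22.5,2,25],0],[[22.5,2,30],0],[[0,0,40],0],[[0,0,40],0],[[0,0,20],0],[[0,0,0],0]]}}

```text
time: 19.73
tool_pos: [0.4183, 0.2902, 0.0624]
tcp_rot: [-0.023, -3.132, 0.01]
wrist_force: [-0.4, -0.8, -0.1]
width: 1.0
```

```bash
python3 - <<'E'
from h import *
shot('side','s23',(170,150,290,260),6);shot('wrist','w23');sh()
E
```

```text
19.8333 [0.4226 0.2928 0.0677] [-2.10e-02 -3.14e+00  2.00e-03] [-0.6  0.1 -0.4] 1.002
```

View pics/s23.png

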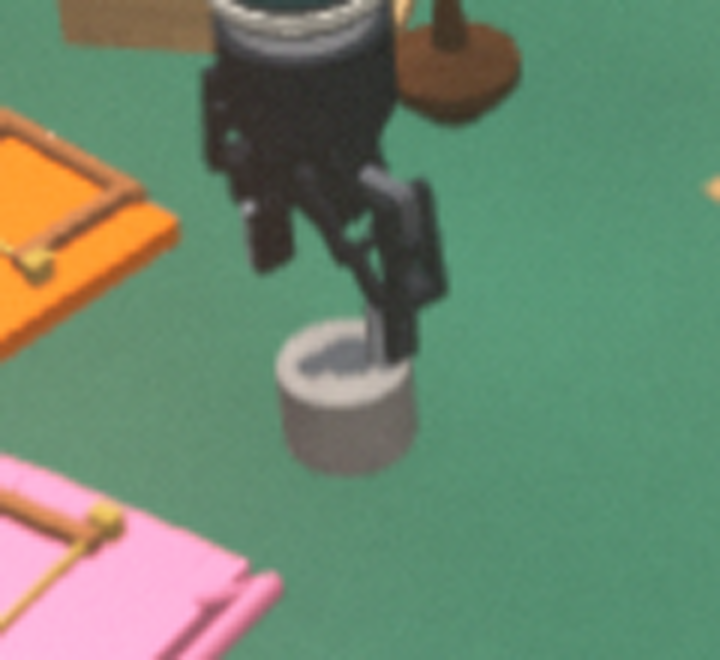

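View pics/w23.png

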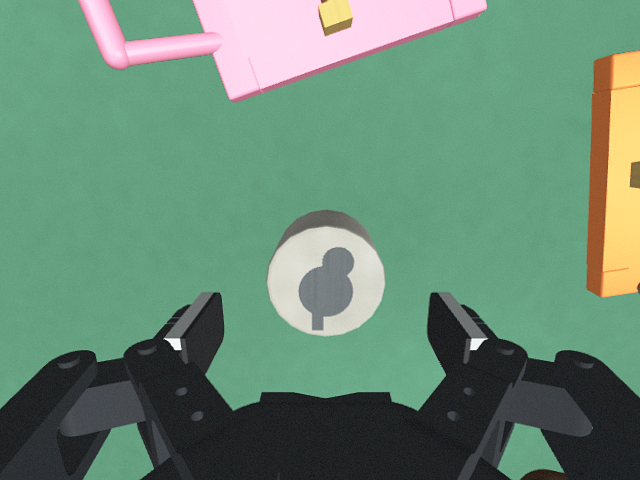

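```bash
python3 - <<'E'
from h import *
i=bot.camera_info('wrist');print(atz(i,[(326,280.5),(267.5,280),(384.5,280),(326,336)],.045).round(4))
sh()
E
```

```text
[[0.4228 0.2943 0.045 ]
 [0.4221 0.2643 0.045 ]
 [0.4229 0.3243 0.045 ]
 [0.4549 0.2939 0.045 ]]
19.8333 [0.4226 0.2928 0.0677] [-2.10e-02 -3.14e+00  2.00e-03] [-0.6  0.1 -0.4] 1.002
```

Emit:
{"method": "drive_tool", "body": {"steps": [[[0,1,20],0],[[0,0,20],0],[[0,0,14],0],[[0,0,7],0],[[0,0,0],0],[[0,0,0],0]]}}

```text
time: 20.33
tool_pos: [0.4244, 0.2948, 0.0087]
tcp_rot: [0.02, 3.139, 0.002]
wrist_force: [-0.1, 0.8, 0.7]
width: 1.0
```

Emit:
{"method": "drive_tool", "body": {"steps": [[[0,0,0],0],[[0,0,0],0],[[0,0,0],0],[[0,0,0],0],[[0,0,0],0]], "jaw": 0, "force": 40}}

```text
time: 20.75
tool_pos: [0.4243, 0.2943, 0.0091]
tcp_rot: [0.019, 3.139, 0.001]
wrist_force: [-0.8, -4.0, 7.7]
width: 0.712
```

Emit:
{"method": "drive_tool", "body": {"steps": [[[0,0,-15],0],[[0,0,-25],0],[[0,0,-25],0],[[0,0,-25],0],[[0,0,0],0]]}}

```text
time: 21.17
tool_pos: [0.4267, 0.2964, 0.1029]
tcp_rot: [0.019, 3.133, 0.009]
wrist_force: [1.3, 0.4, -1.4]
width: 0.71
```

```bash
python3 - <<'E'
from h import *
shot('side','s24',(170,130,290,240),6);shot('wrist','w24');sh()
E
```

```text
21.2667 [0.4239 0.2946 0.0983] [1.900e-02 3.139e+00 3.000e-03] [-0.5 -0.2 -3.6] 0.71
```

View pics/s24.png

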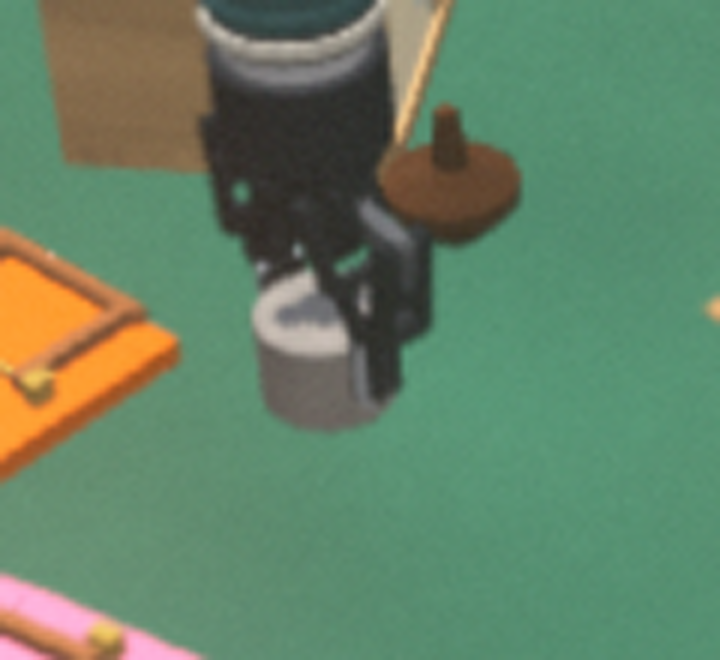

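View pics/w24.png

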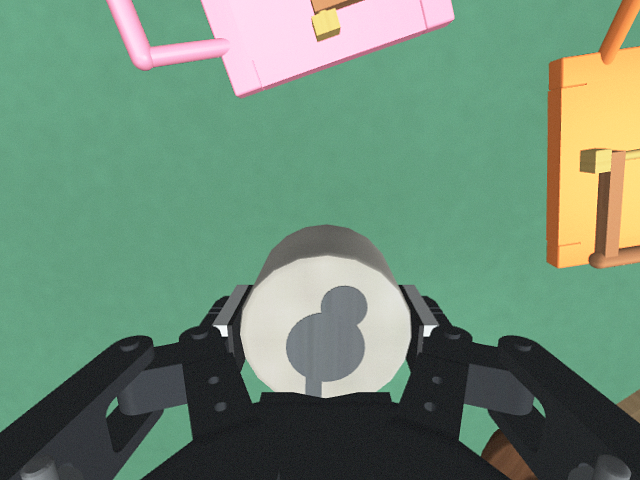

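```bash
python3 - <<'E'
from h import *
i=bot.camera_info('wrist');t=bot.read_state();M=R.from_rotvec(t['tcp_rot']).as_matrix()
print(M.round(4)); p=atz(i,[(326,327.5),(240,330),(412,330),(326,256)],.134);print(p.round(4),((p-t['tool_pos'])*1000).round(1))
print(M.T@(np.array([.655,.016,.1])-t['tool_pos']))
E
```

```text
[[-0.9999  0.0123  0.0029]
 [ 0.0123  0.9999  0.0019]
 [-0.0028  0.0019 -1.    ]]
[[0.4171 0.296  0.134 ]
 [0.4177 0.2663 0.134 ]
 [0.4185 0.3258 0.134 ]
 [0.3911 0.2963 0.134 ]] [[ -6.8   1.5  35.7]
 [ -6.2 -28.3  35.7]
 [ -5.4  31.2  35.7]
 [-32.8   1.7  35.7]]
[-0.23451079 -0.27572345 -0.00151341]
```

Emit:
{"method": "drive_tool", "body": {"steps": [[[-12,-14,0],0],[[-23,-27.5,0],0],[[-23,-27.5,0],0],[[-23,-27.5,0],0],[[-23,-27.5,0],0],[[-23,-27.5,0],0],[[-23,-27.5,0],0],[[-23,-27.5,0],0]]}}

```text
time: 21.93
tool_pos: [0.5924, 0.0837, 0.0942]
tcp_rot: [-0.02, -3.137, 0.0]
wrist_force: [0.5, 0.9, -2.4]
width: 0.713
```

Emit:
{"method": "drive_tool", "body": {"steps": [[[-23,-27.5,0],0],[[-15,-25,10],0],[[-8,-12,15],0],[[0,0,15],0],[[0,0,0],0],[[0,0,0],0]]}}

```text
time: 22.43
tool_pos: [0.6355, 0.0202, 0.0534]
tcp_rot: [-0.02, -3.134, -0.0]
wrist_force: [0.7, -1.1, -3.2]
width: 0.714
```

```bash
python3 - <<'E'
from h import *
shot('side','s25',(310,130,430,240),6);shot('wrist','w25');sh()
t=bot.read_state();M=R.from_rotvec(t['tcp_rot']).as_matrix();print(M.round(4))
E
```

```text
22.5333 [0.6378 0.0209 0.0563] [-0.018 -3.14  -0.   ] [ 0.7  0.4 -1.3] 0.711
[[-9.999e-01  1.160e-02 -1.700e-03]
 [ 1.160e-02  9.999e-01  2.000e-04]
 [ 1.700e-03  1.000e-04 -1.000e+00]]
```

View pics/s25.png

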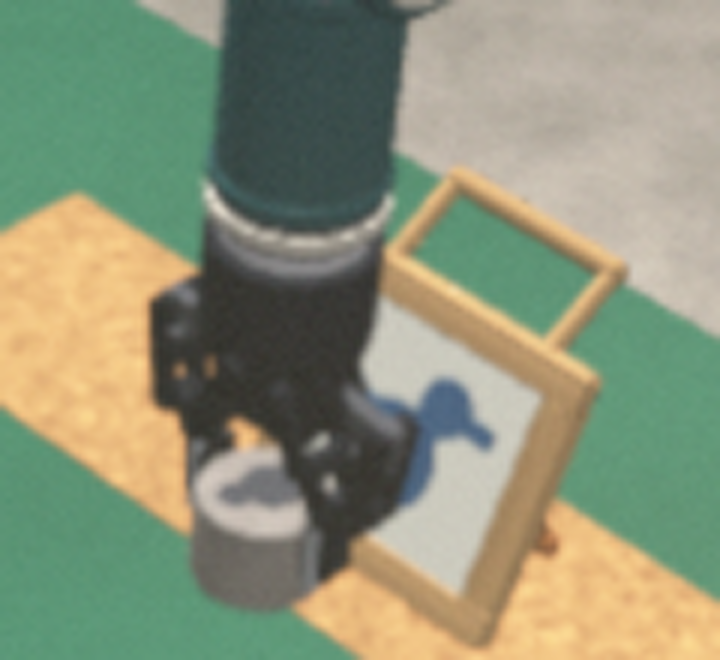

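View pics/w25.png

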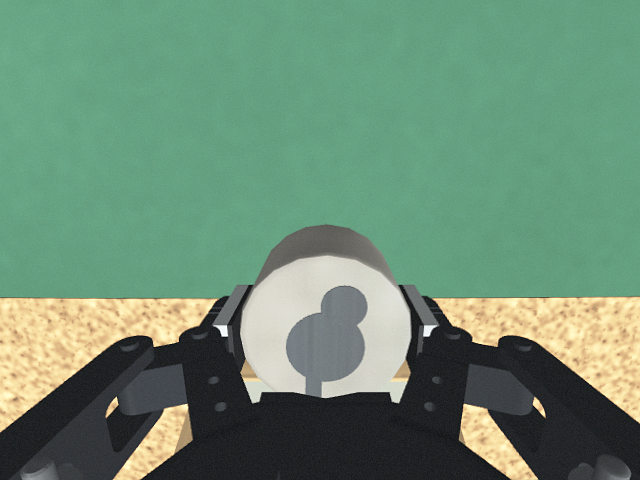

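Emit:
{"method": "drive_tool", "body": {"steps": [[[0,-5,15],0],[[0,0,15],0],[[0,0,9],0],[[0,0,5],0],[[-10,0,0],0],[[-10,0,0],0],[[-4,0,0],0],[[0,0,0],0]]}}

```text
time: 23.2
tool_pos: [0.6659, 0.0151, 0.0148]
tcp_rot: [0.019, 3.137, -0.0]
wrist_force: [-0.6, -1.4, -1.5]
width: 0.715
```

```bash
python3 - <<'E'
from h import *
shot('side','s26',(320,150,420,240),7);shot('wrist','w26');sh()
E
```

```text
23.3 [0.6638 0.0151 0.014 ] [0.019 3.14  0.   ] [-0.4 -0.5 -2.8] 0.708
```

View pics/s26.png

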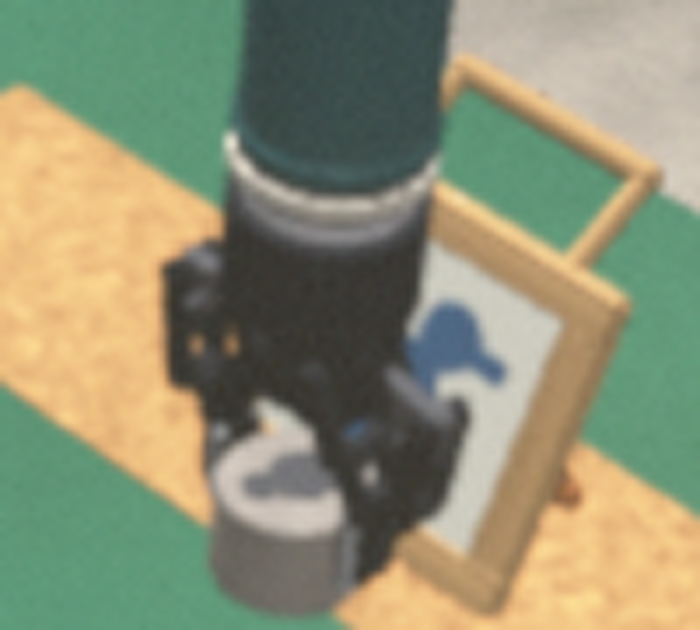

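View pics/w26.png

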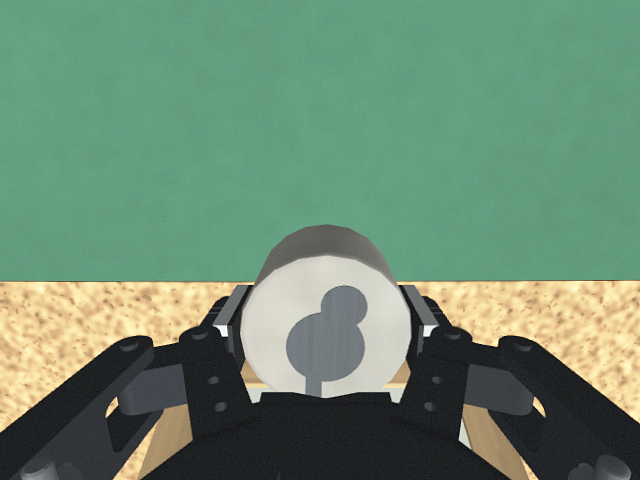

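```bash
python3 - <<'E'
from h import *
i=bot.camera_info('wrist')
for z in (.047,.05,.053):
    p=atz(i,[(326,256),(241,325),(411,325)],z);print(z,p.round(4).tolist(),np.linalg.norm(p[1]-p[2])/2)
print(atz(i,[(100,282),(600,282)],0).round(4))
a=cv2.imread('pics/w26_full.png')[220:420,220:440]; cv2.imwrite('pics/w26b.png',cv2.resize(a,None,fx=3,fy=3,interpolation=2))
E
```

```text
0.047 [[0.6319, 0.0169, 0.047], [0.6572, -0.0134, 0.047], [0.6579, 0.0466, 0.047]] 0.03000805500581274
0.05 [[0.6309, 0.0169, 0.05], [0.6555, -0.0126, 0.05], [0.6562, 0.0458, 0.05]] 0.029177924264097148
0.053 [[0.6299, 0.0169, 0.053], [0.6538, -0.0117, 0.053], [0.6545, 0.045, 0.053]] 0.02834779352238156
[[ 0.6601 -0.0946  0.    ]
 [ 0.6631  0.1522  0.    ]]
```

View pics/w26b.png

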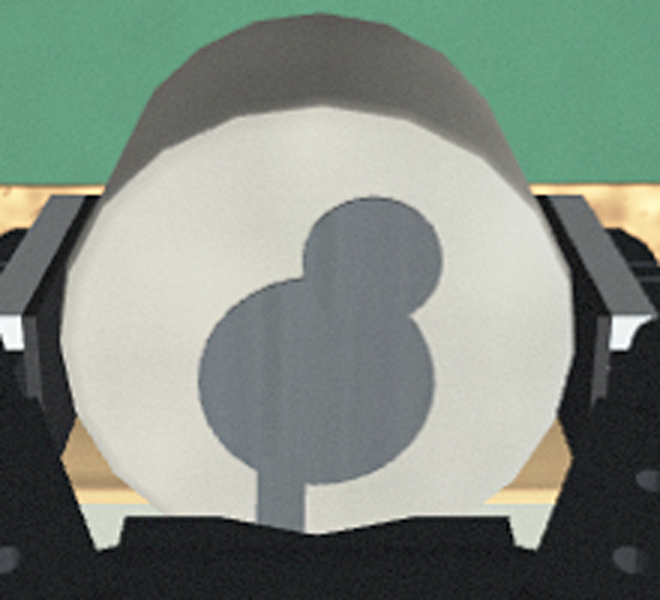

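Emit:
{"method": "drive_tool", "body": {"steps": [[[0,-0.5,1.5],0],[[0,0,1.5],0],[[0,0,1],0],[[0,0,0],0],[[0,0,0],0]]}}

```text
time: 23.72
tool_pos: [0.6622, 0.0145, 0.0093]
tcp_rot: [-0.019, -3.141, 0.0]
wrist_force: [-2.2, 1.3, 0.1]
width: 0.711
```

```bash
python3 - <<'E'
from h import *
sh()
E
```

```text
23.7167 [0.6622 0.0145 0.0093] [-0.019 -3.141  0.   ] [-2.2  1.3  0.1] 0.711
```

Emit:
{"method": "drive_tool", "body": {"steps": [[[-2,0,0],0],[[-2,0,0],0],[[0,0,0],0],[[0,0,0],0]]}}

```text
time: 24.05
tool_pos: [0.6671, 0.0145, 0.0092]
tcp_rot: [0.019, 3.141, 0.0]
wrist_force: [-0.3, 0.2, 0.6]
width: 0.714
```

Emit:
{"method": "drive_tool", "body": {"steps": [[[-1.5,0,0],0],[[0,0,0],0],[[0,0,0],0]]}}

```text
time: 24.3
tool_pos: [0.6678, 0.0145, 0.0092]
tcp_rot: [-0.019, -3.141, -0.0]
wrist_force: [-4.8, 0.6, 3.6]
width: 0.713
```

Emit:
{"method": "drive_tool", "body": {"steps": [[[-1.5,0,0],0],[[0,0,0],0],[[0,0,0],0]]}}

```text
time: 24.55
tool_pos: [0.6695, 0.0145, 0.0092]
tcp_rot: [-0.019, -3.141, -0.0]
wrist_force: [-3.8, -0.7, 3.7]
width: 0.713
```

```bash
python3 - <<'E'
from h import *
sh();shot('side','s27',(320,150,420,240),7);shot('wrist','w27',(220,200,440,400),3);shot('scene','c27',(230,220,350,320),6)
E
```

```text
24.55 [0.6695 0.0145 0.0092] [-0.019 -3.141 -0.   ] [-3.8 -0.7  3.7] 0.713
```

View pics/s27.png

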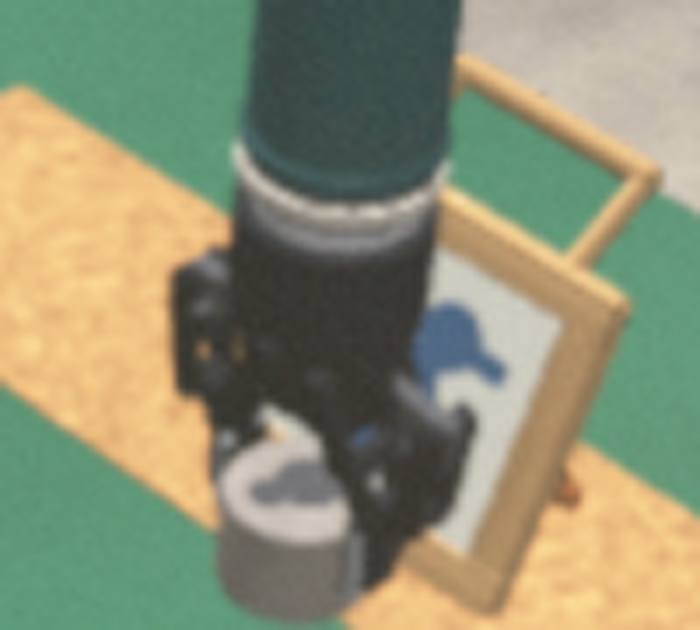

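View pics/w27.png

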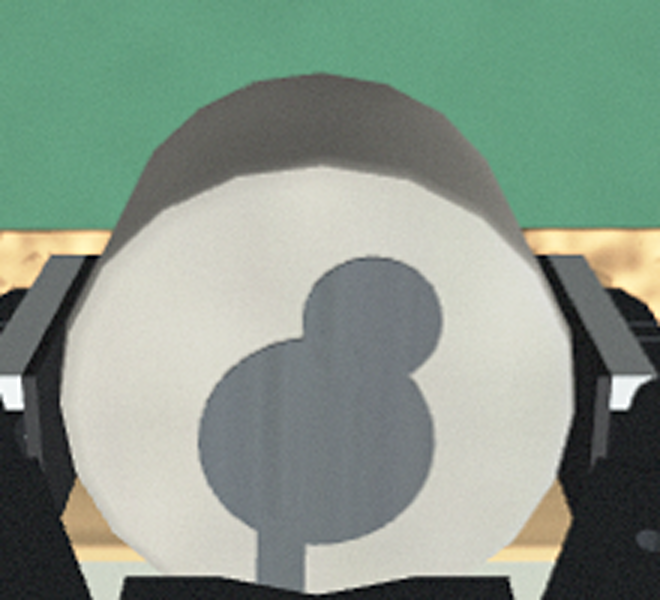

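Emit:
{"method": "drive_tool", "body": {"steps": [[[-1.5,0,-0.5],0],[[0,0,0],0],[[0,0,0],0]]}}

```text
time: 24.95
tool_pos: [0.6702, 0.0145, 0.0092]
tcp_rot: [-0.019, -3.14, -0.0]
wrist_force: [-6.0, -0.6, 4.2]
width: 0.715
```

Emit:
{"method": "drive_tool", "body": {"steps": [[[-1.5,0,0],0],[[0,0,0],0],[[0,0,0],0]]}}

```text
time: 25.2
tool_pos: [0.6703, 0.0145, 0.0093]
tcp_rot: [-0.019, -3.137, -0.0]
wrist_force: [-10.4, -0.5, 7.2]
width: 0.713
```

```bash
python3 - <<'E'
from h import *
sh();shot('side','s28',(320,150,420,240),7)
a=cv2.imread('pics/s28_full.png').astype(int);b=cv2.imread('pics/s27_full.png').astype(int)
for A,B,n in ((a,b,'28-27'),(b,cv2.imread('pics/s26_full.png').astype(int),'27-26')):
    r=(slice(160,240),slice(385,412)); g=cv2.phaseCorrelate(A[r].mean(2),B[r].mean(2)); print(n,g)
E
```

```text
25.2 [0.6703 0.0145 0.0093] [-0.019 -3.137 -0.   ] [-10.4  -0.5   7.2] 0.713
28-27 ((0.41922279922752104, -0.02235572274580022), 1.051237599899171)
27-26 ((0.27507935910363557, 0.02763327228130663), 1.0135570088998684)
```

View pics/s28.png

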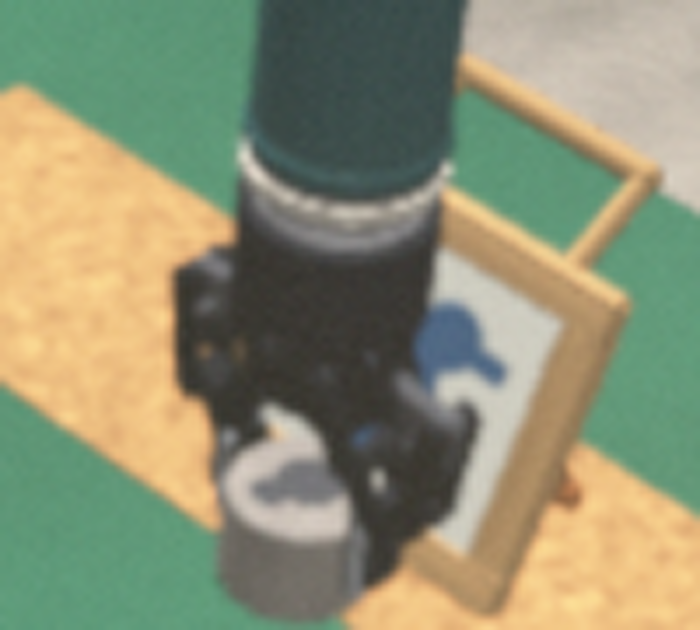

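Contact: TCP stalls at x=.6703 while Fx rises to −10 N, and the mould edge matches the measured base_mid of .701. I ease the load and open.

Emit:
{"method": "drive_tool", "body": {"steps": [[[1,0,-0.5],0],[[0,0,0],0],[[0,0,0],0]]}}

```text
time: 25.5
tool_pos: [0.6703, 0.0145, 0.0093]
tcp_rot: [-0.019, -3.139, -0.0]
wrist_force: [-5.7, 0.2, 1.8]
width: 0.712
```

Emit:
{"method": "drive_tool", "body": {"steps": [[[0,0,0],0],[[0,0,0],0],[[0,0,0],0],[[0,0,0],0]], "jaw": 1, "force": 20}}

```text
time: 25.83
tool_pos: [0.6727, 0.0144, 0.0104]
tcp_rot: [0.019, 3.14, 0.0]
wrist_force: [0.7, 0.6, -0.0]
width: 1.0
```

```bash
python3 - <<'E'
from h import *
sh();shot('side','s29',(320,150,420,240),7);shot('wrist','w29')
E
```

```text
25.8333 [0.6727 0.0144 0.0104] [0.019 3.14  0.   ] [ 0.7  0.6 -0. ] 1.0
```

View pics/w29.png

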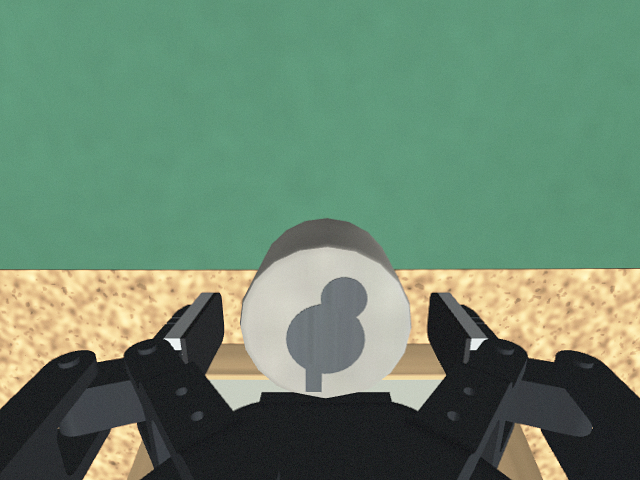

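Emit:
{"method": "drive_tool", "body": {"steps": [[[0,0,-15],0],[[0,0,-30],0],[[0,0,-40],0],[[0,0,-40],0],[[10,0,-40],0],[[0,0,-20],0],[[0,0,0],0]]}}

```text
time: 26.52
tool_pos: [0.666, 0.0145, 0.205]
tcp_rot: [0.019, 3.127, -0.0]
wrist_force: [1.3, -0.5, 0.2]
width: 1.005
```

```bash
python3 - <<'E'
from h import *
sh();shot('side','s30',(320,150,420,240),7);shot('wrist','w30');shot('scene','c30',(220,220,350,320),6)
E
```

```text
26.5167 [0.666  0.0145 0.205 ] [ 0.019  3.127 -0.   ] [ 1.3 -0.5  0.2] 1.005
```

View pics/s30.png

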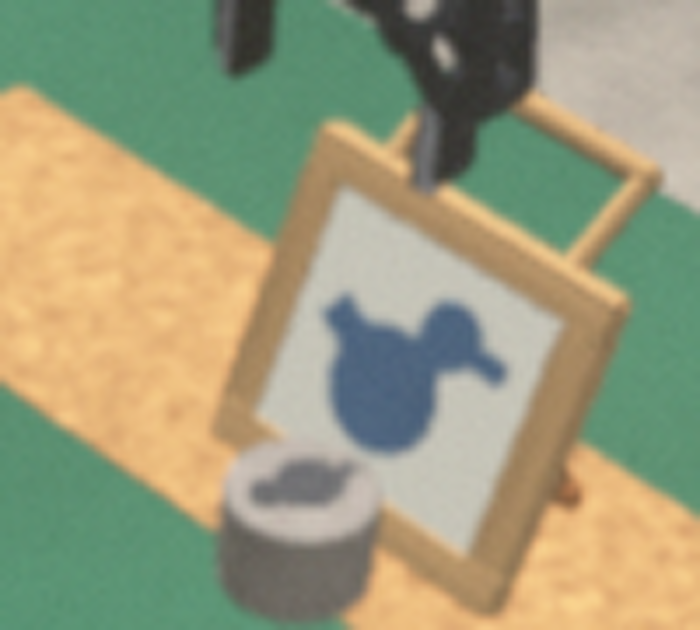

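View pics/w30.png

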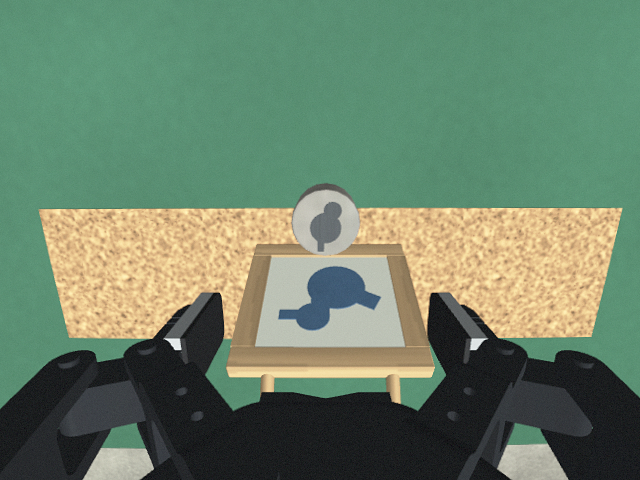

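View pics/c30.png

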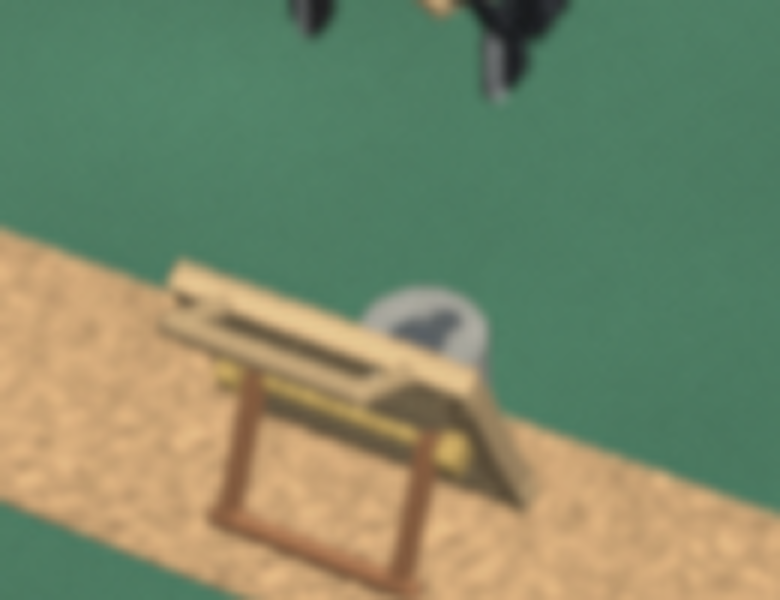

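```bash
python3 - <<'E'
from fit3 import *
w=L('w30')
a=cv2.imread('pics/w30_full.png')[170:280,230:430]; cv2.imwrite('pics/w30b.png',cv2.resize(a,None,fx=4,fy=4,interpolation=2))
print('sign b4,b3',atz(w,[(256,244),(402,244)],.0055).round(4))
print('mould top',atz(w,[(292,220),(359.5,220),(326,184.5)],.045).round(4))
print('runner',atz(w,[(40,209),(621,208),(69,338),(592,336)],0).round(4))
E
```

```text
sign b4,b3 [[ 0.698  -0.0556  0.0055]
 [ 0.6997  0.0938  0.0055]]
mould top [[ 0.664  -0.0138  0.045 ]
 [ 0.6647  0.046   0.045 ]
 [ 0.6331  0.0167  0.045 ]]
runner [[ 0.6595 -0.2776  0.    ]
 [ 0.6654  0.3197  0.    ]
 [ 0.8104 -0.281  -0.    ]
 [ 0.8148  0.3205  0.    ]]
```

View pics/w30b.png

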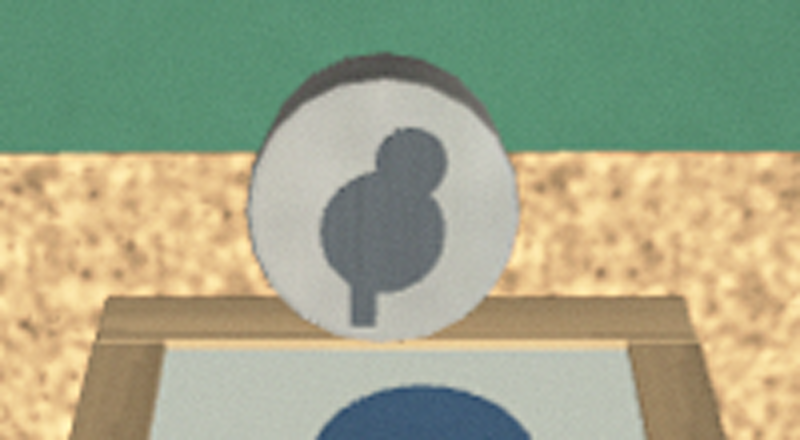

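```bash
python3 - <<'E'
from fit3 import *
w=L('w30')
print(atz(w,[(326,189.5),(326,255.2),(292,222),(359.5,222)],.045).round(4))
print(atz(w,[(326,183.3)],0).round(4), atz(w,[(257,244.3),(402,244.3)],.0055).round(4))
E
```

```text
[[ 0.6374  0.0166  0.045 ]
 [ 0.6973  0.016   0.045 ]
 [ 0.6658 -0.0138  0.045 ]
 [ 0.6665  0.046   0.045 ]]
[[0.6377 0.0167 0.    ]] [[ 0.6983 -0.0546  0.0055]
 [ 0.7     0.0938  0.0055]]
```

Measured: mould front ≈.698, sign edge ≈.699, off-centre 3 mm. A gap of up to about 1 mm is possible, so I give it a gentle nudge from the robot side with shut fingers.

Emit:
{"method": "drive_tool", "body": {"steps": [[[20,1,0],0],[[20,1,0],0],[[15,1,20],0],[[0,0,40],0],[[0,0,40],0],[[0,0,40],0],[[0,0,30],0],[[0,0,15],0]], "jaw": 0}}

```text
time: 27.33
tool_pos: [0.6001, 0.0183, 0.0025]
tcp_rot: [-0.019, -3.129, -0.0]
wrist_force: [-0.9, -0.0, -0.0]
width: -0.0
```

Emit:
{"method": "drive_tool", "body": {"steps": [[[0,0,0],0],[[0,0,0],0],[[-4,0,0],0],[[-3,0,0],0],[[0,0,0],0],[[0,0,0],0]]}}

```text
time: 27.83
tool_pos: [0.6155, 0.0181, 0.0119]
tcp_rot: [0.019, 3.138, -0.0]
wrist_force: [0.0, 0.7, -0.7]
width: 0.0
```

```bash
python3 - <<'E'
from h import *
sh();shot('side','s31',(320,150,420,240),7)
E
```

```text
27.8333 [0.6155 0.0181 0.0119] [ 0.019  3.138 -0.   ] [ 0.   0.7 -0.7] 0.0
```

View pics/s31.png

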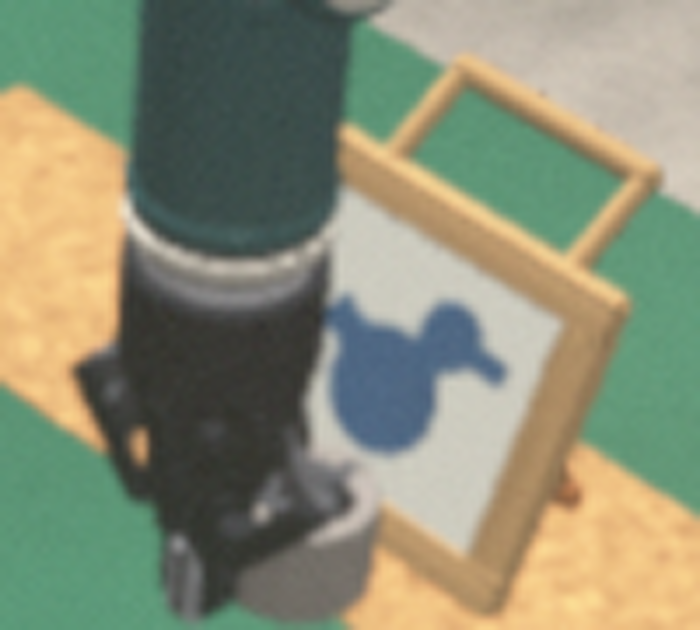

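Emit:
{"method": "drive_tool", "body": {"steps": [[[-4,-1.5,-3],0],[[-4,0,0],0],[[0,0,0],0],[[0,0,0],0]]}}

```text
time: 28.22
tool_pos: [0.6222, 0.0165, 0.0134]
tcp_rot: [0.019, 3.141, 0.0]
wrist_force: [-0.0, -0.4, -0.0]
width: -0.002
```

Emit:
{"method": "drive_tool", "body": {"steps": [[[-1.5,0,0],0],[[0,0,0],0],[[0,0,0],0]]}}

```text
time: 28.47
tool_pos: [0.623, 0.0165, 0.0129]
tcp_rot: [-0.019, -3.141, -0.0]
wrist_force: [0.2, 0.2, 0.1]
width: 0.003
```

Emit:
{"method": "drive_tool", "body": {"steps": [[[-1.5,0,0],0],[[0,0,0],0],[[0,0,0],0]]}}

```text
time: 28.72
tool_pos: [0.6247, 0.0165, 0.013]
tcp_rot: [-0.019, -3.141, 0.0]
wrist_force: [-0.0, -0.1, 0.3]
width: 0.001
```

Emit:
{"method": "drive_tool", "body": {"steps": [[[-1.2,0,0],0],[[0,0,0],0],[[0,0,0],0]]}}

```text
time: 28.97
tool_pos: [0.6256, 0.0165, 0.013]
tcp_rot: [-0.019, -3.141, -0.0]
wrist_force: [-0.2, 0.4, -0.0]
width: -0.0
```

Emit:
{"method": "drive_tool", "body": {"steps": [[[-1,0,0],0],[[0,0,0],0],[[0,0,0],0]]}}

```text
time: 29.22
tool_pos: [0.6256, 0.0165, 0.0129]
tcp_rot: [-0.019, -3.139, 0.0]
wrist_force: [-5.1, -0.3, 3.7]
width: 0.003
```

Emit:
{"method": "drive_tool", "body": {"steps": [[[-0.8,0,0],0],[[0,0,0],0],[[0,0,0],0]]}}

```text
time: 29.47
tool_pos: [0.6258, 0.0165, 0.0129]
tcp_rot: [-0.019, -3.138, -0.0]
wrist_force: [-6.7, -0.3, 6.3]
width: 0.0
```

Emit:
{"method": "drive_tool", "body": {"steps": [[[-1,0,-0.5],0],[[0,0,0],0],[[0,0,0],0]]}}

```text
time: 29.72
tool_pos: [0.6264, 0.0165, 0.0129]
tcp_rot: [-0.019, -3.137, -0.0]
wrist_force: [-7.3, 0.2, 3.9]
width: 0.002
```

Emit:
{"method": "drive_tool", "body": {"steps": [[[-1,0,-0.5],0],[[0,0,0],0],[[0,0,0],0]]}}

```text
time: 29.97
tool_pos: [0.6274, 0.0165, 0.0131]
tcp_rot: [-0.019, -3.137, -0.0]
wrist_force: [-6.3, 0.8, 1.5]
width: 0.001
```

Emit:
{"method": "drive_tool", "body": {"steps": [[[-1,0,0],0],[[0,0,0],0],[[0,0,0],0]]}}

```text
time: 30.22
tool_pos: [0.6282, 0.0166, 0.0131]
tcp_rot: [-0.019, -3.137, -0.0]
wrist_force: [-7.0, 0.6, 2.0]
width: -0.001
```

```bash
python3 - <<'E'
from h import *
sh();shot('side','s32',(320,150,420,240),7)
f=lambda n:cv2.cvtColor(cv2.imread(f'pics/{n}_full.png'),6).astype(float)
r=(slice(165,225),slice(378,412))
for n in ('s30','s31','s32'): print(n,cv2.phaseCorrelate(f('s28')[r],f(n)[r],cv2.createHanningWindow((34,60),cv2.CV_64F)))
E
```

```text
30.2167 [0.6282 0.0166 0.0131] [-0.019 -3.137 -0.   ] [-7.   0.6  2. ] -0.001
s30 ((-0.16588345665352477, 0.04709135006993037), 0.7932872514865666)
s31 ((-0.1972043477529759, 0.06701059739632598), 0.7906584265915607)
s32 ((0.5812383418732843, -0.31708470183981063), 0.8477714665125495)
```

The sign shifted about 0.8 px together with the mould, so they are in contact. Retracting.

Emit:
{"method": "drive_tool", "body": {"steps": [[[3,0,0],0],[[10,0,0],0],[[20,0,0],0],[[0,0,-40],0],[[0,0,-40],0],[[0,0,-40],0],[[-20,0,-40],0],[[-35,0,-20],0]]}}

```text
time: 30.93
tool_pos: [0.6515, 0.0163, 0.1977]
tcp_rot: [0.019, 3.135, -0.0]
wrist_force: [1.7, 0.3, 0.5]
width: -0.0
```

Emit:
{"method": "drive_tool", "body": {"steps": [[[-15,0,0],0],[[0,0,0],0],[[0,0,0],0]]}}

```text
time: 31.18
tool_pos: [0.6666, 0.016, 0.1916]
tcp_rot: [0.019, 3.141, -0.0]
wrist_force: [-0.4, 0.3, -0.9]
width: 0.002
```

```bash
python3 - <<'E'
from h import *
sh();shot('side','s33',(320,150,420,240),7);shot('wrist','w33',(230,170,430,280),4);shot('scene','c33')
E
```

```text
31.1833 [0.6666 0.016  0.1916] [ 0.019  3.141 -0.   ] [-0.4  0.3 -0.9] 0.002
```

View pics/w33.png

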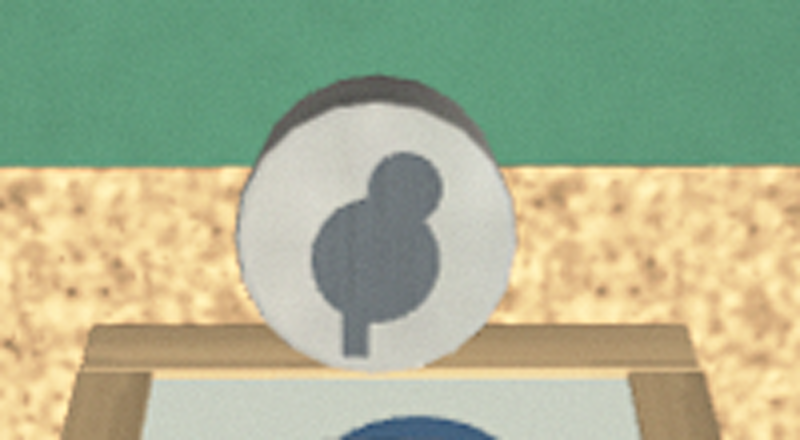

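View pics/s33.png

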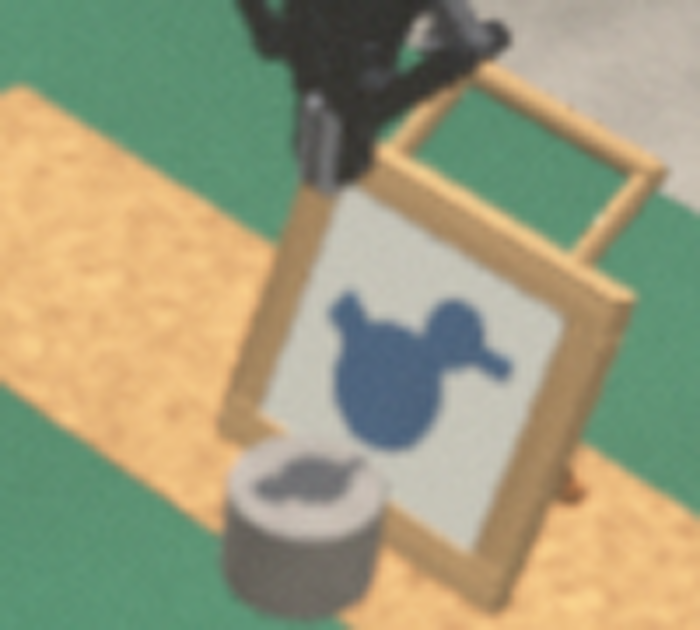

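View pics/c33.png

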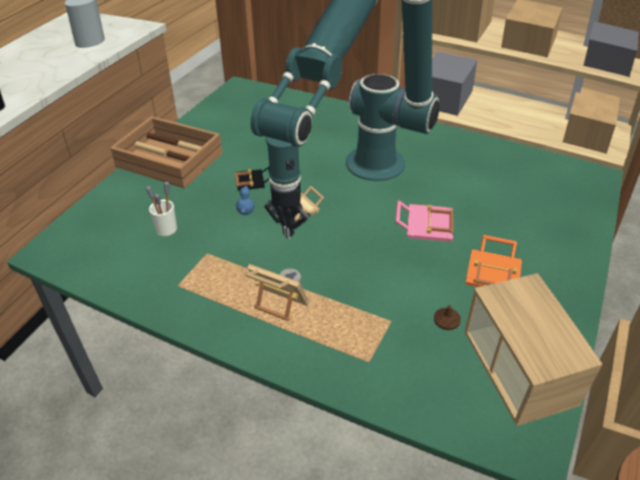

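```bash
python3 - <<'E'
from fit3 import *
w=L('w33');C=lambda u,v:(230+u/4,170+v/4)
print(atz(w,[C(376,103),C(376,372)],.045).round(4),atz(w,[C(92,325),C(688,325)],.0055).round(4))
print(bot.finish_job())
E
```

```text
[[0.6402 0.0164 0.045 ]
 [0.6997 0.0156 0.045 ]] [[ 0.7007 -0.0552  0.0055]
 [ 0.7024  0.0931  0.0055]]
the job is handed in; nothing more can be done
None
```

The sign is standing on its open leg, with the picture facing the robot and the mould set against its bottom edge. I handed the job in at about 31 s of the 72 s.

- **Leg:** I gripped the foot bar and lifted the sign's far end. I then clamped the bar hard and lowered the sign, twice, so the hinge opened towards its stop. The camera fit gave 0.88 rad with the sign lying. Its lean fitted at 1.95 rad against 1.96, so I take the leg as fully out.
- **Sign:** I carried it by the handle and tilted it up. It crept forward during the tilt, so I lifted it and moved it back before letting go. The bottom edge is now at about x = 0.70–0.716 and the foot at about x = 0.784. The runner spans about x = 0.66 to 0.81, so both are well inside it.
- **Mould:** I set it down and nudged it until the sign shifted slightly with it, which confirmed contact.
- **Checks that were not exact:**
  - After I let go, the pictures put the mould's front at about x = 0.700–0.701 and the sign's edge at about 0.7015. That is contact within about 1 mm, which is the limit of my measuring.
  - The mould is about 3 mm off the middle of the edge.
- **Other goods:** The last scene picture shows them where they were, with the gripper touching nothing.

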